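# Lock the sample tubes in the transport carrier

## Robot

A 6-joint arm with a two-finger parallel gripper is mounted at the origin on a cart in front of the work surface, level with it; the furniture and walls round the work are solid. World frame = base frame: x ahead of the robot, y to its left, z up, the work surface at z = 0. Lengths are in m, angles in rad, forces in N, time in s.
With the tool pointing down it reaches from about 0.4 to 0.825 m from the base axis. Payload 7 kg.
Tool frame: the origin (TCP) lies at the very end of the fingers, on their centre line; the grasp point (between the pads) lies 19 mm behind it; z points along the fingers, y is the direction in which the jaws open and shut (so a half turn about z gives the same grasp; the last joint's range is limited). The gripper opens to 88 mm and grips with 3 to 60 N. Pads are 19 mm wide; open, the fingers measure 130 mm over their backs; the gripper's body (78 mm by 193 mm) begins 47 mm behind the grasp point.
Start: joints at [1.563, 0.359, 0.012, 0, -1.224, -0.288], TCP at [0.197, 0.646, 0.227] pointing down, gripper open.
Joint ranges: [-3.07, 3.07], [-1.43, 2.12], [-1.02, 1.25], [-3.03, 1.67], [-3.05, -0], [-3.03, 3.03]. Speed limits (rad/s): [2.39, 2.39, 3.01, 3.14, 3.14, 3.14].

## Interface

Orientations are given as [roll, pitch, yaw] about the fixed x, y, z axes, in that order (R = Rz(yaw) Ry(pitch) Rx(roll)).
In Python, from station import arm gives the robot as it stands.
- The arm moves only by the shell command python3 -m inch 'ROWS' [FORCE]. ROWS is text: rows parted by semicolons, each of 7 numbers parted by spaces: the closure, from 0 (fully open) to 1 (shut), then the shift along the tool's x, y, z each as a share of 300 mm, from -1 to 1, then the turn, a rotation vector about the tool's x, y, z each as a share of 60 degrees, from -1 to 1. In form: grip tx ty tz rx ry rz; .... A call has 1 to 12 rows; each row is the pose to reach, as a shift and turn from the pose commanded when the call began, along the tool's axes at that moment; what a row does not reach only later rows make up. A row lasts 1/10 s, in which the tool goes at most 50 mm and 8.59 degrees, less where a joint would pass 70% of its speed; a pose out of reach is approached as far as the arm can. A call with a number of a shift or a turn outside -1 to 1 is refused whole. A call with a gripper value outside its range is refused whole. The fingers move at their own pace and stop on an object; FORCE is the grip in N (left out, the last holds). Time passes only in rows, so rows that repeat a pose let the fingers close. It gives the time, the measured TCP pose, the force and the opening at its end, in the units of the state.
- arm.get_state(): the state, without advancing time (a new reading comes with each control period).
- arm.grab_frame(name): name is "side" or "top"; returns a dict with "img" (420x560x3 uint8, red, green, blue), "range_z" (420x560 float32, m along the optical axis (not along the pixel's ray), 0 where there is no reading), "fx", "fy", "cx", "cy" (pixels), "extrinsics" (4x4, takes a point from world to camera coordinates). Camera axes: x right, y up, looking along -z (the intrinsics and any distortion apply to the point x, -y, -z); pixel columns grow to the right and rows downward; lengths in m; the calibration is good to about 2 mm. A picture is of the moment at which its call begins.
- arm.job_done(): hands the job in, once; it reports no verdict.
The state is a dict: "t": time; "q": joint angles; "qd": joint speeds; "joint_efforts": joint torques, N m; "eef_pos": TCP position; "ee_rot": TCP orientation; "force": force on the tool from outside, world axes, zero at the start; "moment": the same for the moment, N m; "width": finger opening in m.
Only numpy, scipy, OpenCV 4.12 (cv2) and the standard library are available. Lean on these libraries where they do the work, as an engineer would, in place of code of your own. Each camera call takes 0.05 s, during which the arm holds its last target.

## Task

Lock the sample tubes up for transport: turn the key to swing the carrier's lock cam fully aside, lay every tube from the cradle in the carrier's notches with the caps on the side away from the key, and lay the one retaining bar that fits over them, pushed home under the keeper at the left end. Then turn the key back home so that the cam lies across the bar's end, draw the key out and leave it in the white tray. Leave the bottles and the swab pouch where they are.

Things in the scene. Friction and masses are not known exactly. Their poses are not given: they have to be found in the camera images.
- carrier: grey transport carrier fixed to the desk, base 112 x 276 mm; origin mid underside, x away from the robot, y to the left (at zero yaw). Two white notched rails (inner faces at x = -27 and +15 mm, outer faces -37 and +25, tops at z = 28, 45-degree teeth up to z = 44) carry up to four tubes lying along x at y = -66, -22, 22, 66 mm. Retaining bar lies over them along y
- slot_1 (a point): axis of a tube lying in the carrier's rightmost notch (37 mm over the desk), midway between the rails; axes as the carrier; the other notches are 44, 88 and 132 mm further along +y. A tube belongs with its bottom end 43 mm from here towards -x and its cap at +x, beyond the far rail (7 mm of room along the tube)
- bar_seat (a point): where the middle of the bar's underside lies when home (48 mm over the desk; axes as the carrier). End ledges at this height have cheeks 35 mm apart. Left end: keeper roof 10 mm above the ledge, from y = 102 to the end wall at y = 115 mm. Right end: 7 mm high lip, inner face at y = -140 mm. Lower the bar 18 mm short of home (towards -y), then push +y to the wall
- lock_top (a point): axis of the cam lock, at the top face of its 40 mm square steel housing (90 mm over the desk), on the robot's side of the carrier's right end, at x = -76, y = -103 mm of the carrier; axes as the carrier. The face has a 15 mm square hole with one notch towards -x for the key's lug
- lock_cam (a joint): turn of the lock's cam, rad: 0 = home (80 mm steel arm points to +x of the carrier, across the right ledge 9 mm above it, 16 mm wide from y = -111 to -95 mm of the carrier, over the tongue of the bar that fits), grows clockwise from above to a stop at 1.35 (arm points right, clear of the bar from 1.1). No spring, light, stays. The key has 0.13 rad of play either way: turn it that much further
- key: key, 69 mm long, 50 g, upright in the lock at home at the start. Origin at its blade's tip, z up. Black bow 36 mm wide along x, 10 mm thick along y (pinch across this), z = 33 to 70 mm, so 5 to 42 mm above the lock's face. Steel blade 12 x 4 mm; its side lug (to -x) passes the lock's face only within about 0.15 rad of home, else it is captive. Lift 30 mm to clear the lock
- cradle: tube cradle fixed to the desk, on the right, 102 x 216 mm, with the same notched rails as the carrier (places at y = -66, -22, 22, 66 mm, rail inner faces at x = -27 and 15 mm, tube axis at z = 37 mm, caps towards +x); origin mid underside
- tube_1: purple-capped sample tube, 98 mm long, body 18 mm and cap (last 17 mm) 24 mm in diameter, 17 g, lying in the cradle at the start, some runs have fewer than four. Origin at the middle of its bottom end, z along the tube towards the cap; pinch the body 43 mm from the bottom, midway between the rails
- tube_2: purple-capped sample tube, 98 mm long, body 18 mm and cap (last 17 mm) 24 mm in diameter, 17 g, lying in the cradle at the start, some runs have fewer than four. Origin at the middle of its bottom end, z along the tube towards the cap; pinch the body 43 mm from the bottom, midway between the rails
- tube_3: purple-capped sample tube, 98 mm long, body 18 mm and cap (last 17 mm) 24 mm in diameter, 17 g, lying in the cradle at the start, some runs have fewer than four. Origin at the middle of its bottom end, z along the tube towards the cap; pinch the body 43 mm from the bottom, midway between the rails
- tube_4: purple-capped sample tube, 98 mm long, body 18 mm and cap (last 17 mm) 24 mm in diameter, 17 g, lying in the cradle at the start, some runs have fewer than four. Origin at the middle of its bottom end, z along the tube towards the cap; pinch the body 43 mm from the bottom, midway between the rails
- bar_short: flat aluminium retaining bar 196 mm long; three such bars of different length lie on the mat in changing order. 28 mm wide, 14 mm thick, with a 24 mm long, 6 mm thick tongue at each end, and a black grip rib 16 mm wide, 60 mm long on its middle, top 40 mm above the underside. Origin at the middle of the underside, y along the bar, z up; both ends alike. 160 g
- bar_middle: flat aluminium retaining bar 230 mm long; three such bars of different length lie on the mat in changing order. 28 mm wide, 14 mm thick, with a 24 mm long, 6 mm thick tongue at each end, and a black grip rib 16 mm wide, 60 mm long on its middle, top 40 mm above the underside. Origin at the middle of the underside, y along the bar, z up; both ends alike. 160 g
- bar_long: flat aluminium retaining bar 264 mm long; three such bars of different length lie on the mat in changing order. 28 mm wide, 14 mm thick, with a 24 mm long, 6 mm thick tongue at each end, and a black grip rib 16 mm wide, 60 mm long on its middle, top 40 mm above the underside. Origin at the middle of the underside, y along the bar, z up; both ends alike. 160 g
- key_tray: white open tray, 110 x 130 mm, walls 4 mm thick and 22 mm high, fixed; origin at the middle of its underside, floor 4 mm up
- soap_bottle: pump bottle, 181 mm tall, stands by; not to be disturbed; origin under its middle
- water_bottle: water bottle, 228 mm tall, stands by; not to be disturbed; origin under its middle
- swab_pack: flat swab pouch, 178 x 24 x 4 mm, stands by; not to be disturbed; origin under its middle
Mind the look-alikes: they are no part of the job. Leave any blue look-alike of the tube_2 alone.

How it is judged:
On the way, in this order (a step that is already met when the one before it is completed fails the run):
1. the key has turned the cam aside (value of joint lock_cam above 1.1 rad), for 0.2 s.
2. all tubes lie in the carrier and the fitting bar lies over them under the keeper, with the cam still aside (x of tube_1 in the frame of carrier between -0.064 and -0.034 m and y of tube_1 in the frame of carrier between -0.085 and 0.085 m and z of tube_1 in the frame of carrier between 0.031 and 0.043 m and angle between the z axis of each of tube_1, tube_2, tube_3, tube_4 and the x axis of carrier, either way round below 0.12 rad and x of tube_2 in the frame of carrier between -0.064 and -0.034 m and y of tube_2 in the frame of carrier between -0.085 and 0.085 m and z of tube_2 in the frame of carrier between 0.031 and 0.043 m and x of tube_3 in the frame of carrier between -0.064 and -0.034 m and y of tube_3 in the frame of carrier between -0.085 and 0.085 m and z of tube_3 in the frame of carrier between 0.031 and 0.043 m and x of tube_4 in the frame of carrier between -0.064 and -0.034 m and y of tube_4 in the frame of carrier between -0.085 and 0.085 m and z of tube_4 in the frame of carrier between 0.031 and 0.043 m and x of bar_middle in the frame of carrier between -0.012 and 0 m and y of bar_middle in the frame of carrier between -0.006 and 0.008 m and z of bar_middle in the frame of carrier between 0.044 and 0.053 m and angle between the y axis of bar_middle and the y axis of carrier, either way round below 0.08 rad and angle between the z axis of bar_middle and the z axis of carrier, either way round below 0.06 rad and value of joint lock_cam above 0.9 rad), for 0.2 s.
3. the key is turned back and the cam holds the bar (x of bar_middle in the frame of carrier between -0.012 and 0 m and y of bar_middle in the frame of carrier between -0.006 and 0.008 m and z of bar_middle in the frame of carrier between 0.044 and 0.053 m and angle between the y axis of bar_middle and the y axis of carrier, either way round below 0.08 rad and angle between the z axis of bar_middle and the z axis of carrier, either way round below 0.06 rad and value of joint lock_cam below 0.15 rad), for 0.2 s.
At the end, for the whole second after the job is handed in: Each tube lies flat in a carrier notch (0.12 rad, 15 mm along it), caps away from the key; the 230 mm bar lies flat on both ledges, its end at least 6 mm under the keeper; cam within 0.15 rad of home; key at rest in the tray (all of step 3 and x of tube_1 in the frame of carrier between -0.064 and -0.034 m and y of tube_1 in the frame of carrier between -0.085 and 0.085 m and z of tube_1 in the frame of carrier between 0.031 and 0.043 m and angle between the z axis of each of tube_1, tube_2, tube_3, tube_4 and the x axis of carrier, either way round below 0.12 rad and x of tube_2 in the frame of carrier between -0.064 and -0.034 m and y of tube_2 in the frame of carrier between -0.085 and 0.085 m and z of tube_2 in the frame of carrier between 0.031 and 0.043 m and x of tube_3 in the frame of carrier between -0.064 and -0.034 m and y of tube_3 in the frame of carrier between -0.085 and 0.085 m and z of tube_3 in the frame of carrier between 0.031 and 0.043 m and x of tube_4 in the frame of carrier between -0.064 and -0.034 m and y of tube_4 in the frame of carrier between -0.085 and 0.085 m and z of tube_4 in the frame of carrier between 0.031 and 0.043 m and x of key in the frame of key_tray between -0.06 and 0.06 m and y of key in the frame of key_tray between -0.07 and 0.07 m and z of key in the frame of key_tray below 0.06 m and height (world z) of key above 0 m and linear speed of each of key, bar_middle below 0.02 m/s); the robot touches nothing.
It fails at once if a bottle or the swab pouch is moved by more than 4 cm (distance of any of soap_bottle, water_bottle, swab_pack from where it was at the start of the episode above 0.04 m).
Of tube_1, tube_2, tube_3, tube_4 only 2 to 4 are there at a start; the rules pass over those that are not, and their reading is None.
At some moment in a run one of bar_short, bar_middle, bar_long may be knocked a few centimetres aside while the robot is not near it.
It also fails if it takes over 210 s, if anything falls off the work surface, if the arm or the gripper's body presses on something with over 40 N, if the wrist force passes 120 N, or if a joint passes its speed limit or range.

## Working session

There is one attempt and no reset: what is moved stays moved. The work goes in short steps, Python scripts to look and compute and a shell command to move; the robot and the scene stay as the last step left them, time stands still between calls to the robot, and variables do not carry over. Pictures are saved under pics/ and viewed, and the job is handed in when it is done.

```bash
ls; mkdir -p pics; cat > h.py <<'E'
import numpy as np, cv2
from station import arm
from scipy.spatial.transform import Rotation as R
def grab(n,save=None):
    f=arm.grab_frame(n)
    if save: cv2.imwrite(f'pics/{save}.png',cv2.cvtColor(f['img'],cv2.COLOR_RGB2BGR))
    np.savez(f'last_{n}.npz',**{k:np.array(v) for k,v in f.items()})
    return f
def load(n): return dict(np.load(f'last_{n}.npz'))
def pw(f,u,v,d=None):
    if d is None: d=f['range_z'][int(round(v)),int(round(u))]
    c=np.array([(u-f['cx'])/f['fx']*d,-(v-f['cy'])/f['fy']*d,-d,1])
    return (np.linalg.inv(f['extrinsics'])@c)[:3]
def pz(f,u,v,z):
    a=pw(f,u,v,1.0);E=np.linalg.inv(f['extrinsics']);o=E[:3,3]
    return o+(a-o)*(z-o[2])/(a[2]-o[2])
def px(f,p):
    c=f['extrinsics']@np.append(p,1)
    return np.array([f['cx']+f['fx']*c[0]/-c[2], f['cy']-f['fy']*c[1]/-c[2]])
def cloud(f):
    h,w=f['range_z'].shape;u,v=np.meshgrid(np.arange(w),np.arange(h));d=f['range_z']
    c=np.stack([(u-f['cx'])/f['fx']*d,-(v-f['cy'])/f['fy']*d,-d,np.ones_like(d)],-1)
    P=(c@np.linalg.inv(f['extrinsics']).T)[...,:3]; P[d==0]=np.nan
    return P
def crop(f,u0,v0,u1,v1,s,name):
    im=f['img'][v0:v1,u0:u1]; im=cv2.resize(im,None,fx=s,fy=s,interpolation=cv2.INTER_CUBIC)
    cv2.imwrite(f'pics/{name}.png',cv2.cvtColor(im,cv2.COLOR_RGB2BGR))
E
python3 - <<'E'
from h import *
print(arm.get_state())
for n in('top','side'):
    f=grab(n,n+'0'); print(n,f['fx'],f['cx'],f['cy'],f.keys()); print(np.linalg.inv(f['extrinsics']).round(3))
E
```

```text
pics
{'t': 0.0, 'q': array([ 1.56309926e+00,  3.59403895e-01,  1.10459568e-02, -3.30536798e-04,
       -1.22411254e+00, -2.88076484e-01]), 'qd': array([ 8.32526481e-05,  2.20776559e-03, -2.18496209e-03,  8.37183149e-04,
       -6.82855825e-04,  3.31664766e-04]), 'joint_efforts': array([-5.49513861e-04, -5.82722712e+01,  2.93054509e+01,  6.99699238e+00,
        6.88879634e-03, -1.81404466e-04]), 'eef_pos': array([0.19665437, 0.64519708, 0.22560962]), 'ee_rot': array([ 3.13989920e+00, -1.77765778e-04, -2.95885972e-01]), 'force': array([ 0.08049374, -0.03037153, -0.19890897]), 'moment': array([ 0.01438896, -0.00892235, -0.0423524 ]), 'width': 0.08764861630687064}
top 478.4376799051702 273.7850468983616 209.43669352039623 dict_keys(['img', 'range_z', 'fx', 'fy', 'cx', 'cy', 'extrinsics'])
[[-0.026  0.983 -0.181  0.218]
 [-1.    -0.023  0.021 -0.04 ]
 [ 0.017  0.182  0.983  1.413]
 [ 0.     0.     0.     1.   ]]
side 414.89853937306566 284.5325122718147 211.6579691130241 dict_keys(['img', 'range_z', 'fx', 'fy', 'cx', 'cy', 'extrinsics'])
[[ 0.984  0.076 -0.159  0.303]
 [-0.176  0.447 -0.877 -1.082]
 [ 0.004  0.891  0.453  0.631]
 [ 0.     0.     0.     1.   ]]
```

View pics/top0.png

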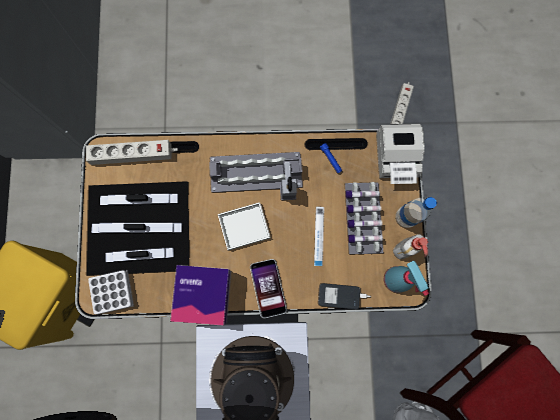

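View pics/side0.png

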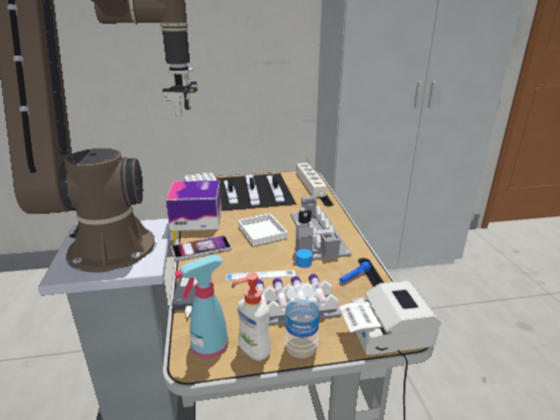

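```bash
python3 - <<'E'
from h import *
t,s=load('top'),load('side')
st=arm.get_state()
for f in(t,s): print(px(f,[0,0,0]),px(f,st['eef_pos']),px(f,[.5,0,0]),px(f,[.5,.3,0]))
crop(t,200,100,400,230,4,'c_carrier')
crop(t,330,150,450,270,5,'c_cradle')
E
```

```text
[253.20116423 376.91725622] [-19.44319363 314.59795732] [250.12957139 203.04943101] [149.95243012 205.30691421]
[112.91536464 247.37794281] [183.36006198 112.44209745] [284.87843018 232.67037647] [270.48856731 192.70474768]
```

View pics/c_carrier.png

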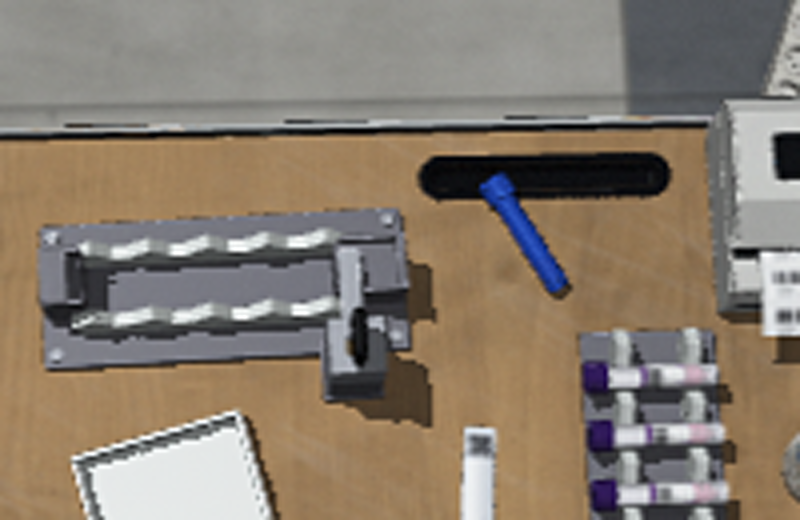

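View pics/c_cradle.png

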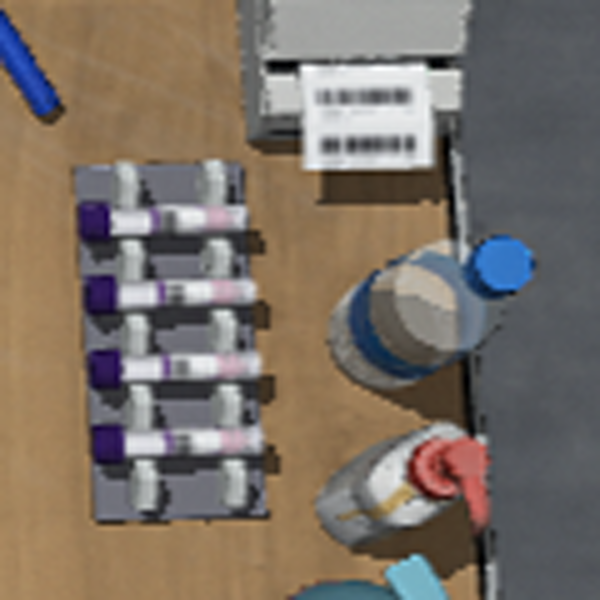

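```bash
python3 - <<'E'
from h import *
t=load('top'); P=cloud(t)
def cl(name,box,zlo,zhi):
    u0,v0,u1,v1=box
    Q=P[v0:v1,u0:u1].reshape(-1,3); Q=Q[np.isfinite(Q[:,0])]; Q=Q[(Q[:,2]>zlo)&(Q[:,2]<zhi)]
    r=cv2.minAreaRect((Q[:,:2]*1000).astype(np.float32))
    print(name,len(Q),'z',np.percentile(Q[:,2],[5,50,95]).round(4),'rect',np.round(r[0],1),np.round(r[1],1),round(r[2],2))
    return Q
Q=P[100:230,200:400].reshape(-1,3)
cl('carrier all',(205,145,305,200),.004,.2)
cl('locktop',(275,165,305,205),.082,.096)
cl('key',(275,165,305,205),.100,.2)
cl('cradle base',(340,178,388,258),.004,.2)
cl('tubes top',(340,178,388,258),.035,.06)
cl('tray',(215,195,275,255),.010,.06)
cl('tray rim',(215,195,275,255),.018,.06)
for i,b in enumerate([(95,190,180,210),(88,218,185,238),(100,243,178,268)]):
    cl('bar%d'%i,b,.008,.06); cl('rib%d'%i,b,.025,.06)
print(P[230,150],P[215,120],np.nanmin(Q[:,2]))
for u in range(270,310,3): print(u,P[165:205:3,u,2].round(3))
E
```

```text
carrier all 3211 z [0.0047 0.0113 0.087 ] rect [594.7 -15.4] [303.5 170.8] 88.9
locktop 143 z [0.0843 0.0887 0.0931] rect [ 529.2 -112.9] [41.1 39.8] 1.88
key 55 z [0.1077 0.1287 0.133 ] rect [ 528.3 -113.2] [34.3  9.9] 3.25
cradle base 2279 z [0.0049 0.0316 0.0469] rect [ 449.  -339.1] [142.  243.3] 86.99
tubes top 1044 z [0.0362 0.0423 0.0482] rect [ 445.2 -331.7] [196.3 100.1] 0.13
tray 276 z [0.0113 0.0198 0.0251] rect [429.2  21.1] [110.3 129.8] 15.01
tray rim 191 z [0.0183 0.0208 0.0254] rect [429.2  21.1] [110.3 129.8] 15.01
bar0 699 z [0.009  0.0167 0.0433] rect [516.8 336.3] [247.1  58.3] 88.63
rib0 131 z [0.0294 0.0411 0.0465] rect [518.6 309.7] [ 17.8 101.3] 1.32
bar1 839 z [0.009  0.0165 0.0432] rect [432.4 338.9] [279.2  57.1] 88.63
rib1 136 z [0.0301 0.041  0.0471] rect [431.3 334.6] [148.   17.6] 88.65
bar2 632 z [0.0086 0.0166 0.0436] rect [349.3 329. ] [221.  70.] 89.63
rib2 132 z [0.0299 0.0412 0.0469] rect [352.2 322. ] [16.  67.8] 2.69
[0.42295869 0.2945202  0.01587712] [0.47152369 0.38652305 0.00590428] -0.7886434413637291
270 [ 0.008  0.007  0.007  0.003  0.036 
[... 726 characters left out ...]
7  0.003  0.129  0.126  0.13   0.12   0.092
  0.057  0.017  0.004 -0.002]
294 [ 0.046  0.05   0.051  0.03   0.011  0.093  0.086  0.088  0.092  0.087
  0.052  0.011 -0.002  0.001]
297 [ 0.047  0.046  0.057  0.023  0.007  0.009  0.009  0.002 -0.003 -0.005
  0.003 -0.006 -0.002  0.002]
300 [ 0.051  0.054  0.057  0.019  0.01   0.003  0.003  0.003  0.002  0.
 -0.002  0.004  0.002 -0.   ]
303 [-0.008  0.004 -0.001    nan -0.001 -0.001 -0.001 -0.    -0.001 -0.004
 -0.002 -0.002 -0.004  0.004]
306 [-0.003 -0.002 -0.006 -0.007 -0.006 -0.001 -0.001 -0.004 -0.001 -0.001
 -0.002 -0.005  0.003 -0.   ]
309 [-0.004  0.001 -0.003 -0.004 -0.002 -0.001  0.003 -0.    -0.005 -0.001
 -0.003 -0.001 -0.003 -0.009]
```

```bash
cat > ov.py <<'E'
from h import *
def tf(x,y,yaw):
    T=np.eye(4);T[:3,:3]=R.from_euler('z',yaw).as_matrix();T[:3,3]=[x,y,0];return T
def overlay(f,box,s,lines,name,img=None):
    u0,v0,u1,v1=box
    im=cv2.resize(f['img'][v0:v1,u0:u1],None,fx=s,fy=s,interpolation=cv2.INTER_CUBIC)[:,:,::-1].copy()
    for T,pts,col in lines:
        q=np.array([px(f,(T@np.append(p,1))[:3]) for p in pts])
        q=((q-[u0,v0]+.5)*s)
        cv2.polylines(im,[np.round(q*8).astype(np.int32)],False,col,1,cv2.LINE_AA,3)
    cv2.imwrite(f'pics/{name}.png',im)
def rect(x0,x1,y0,y1,z): return [(x0,y0,z),(x1,y0,z),(x1,y1,z),(x0,y1,z),(x0,y0,z)]
G,Rd,Y=(0,255,0),(0,0,255),(0,255,255)
E
python3 - <<'E'
from ov import *
t=load('top')
T=tf(.602,-.008,.035)
L=[(T,rect(-.056,.056,-.138,.138,.008),G),(T,rect(-.096,-.056,-.123,-.083,.09),Rd),
(T,[(-.037,-.09,.036),(-.037,.09,.036)],Y),(T,[(.025,-.09,.036),(.025,.09,.036)],Y),(T,[(-.076,-.103,.06),(.004,-.103,.06)],Y)]
overlay(t,(200,140,310,205),7,L,'ov1')
C=tf(.447,-.335,np.pi/2+.05)
# cradle
L=[(C,rect(-.051,.051,-.108,.108,.008),G)]+[(C,[(-.049,y,.037),(.049,y,.037)],Rd) for y in(-.066,-.022,.022,.066)]
overlay(t,(335,175,395,260),7,L,'ov2')
E
```

```text
(no output)
```

View pics/ov1.png

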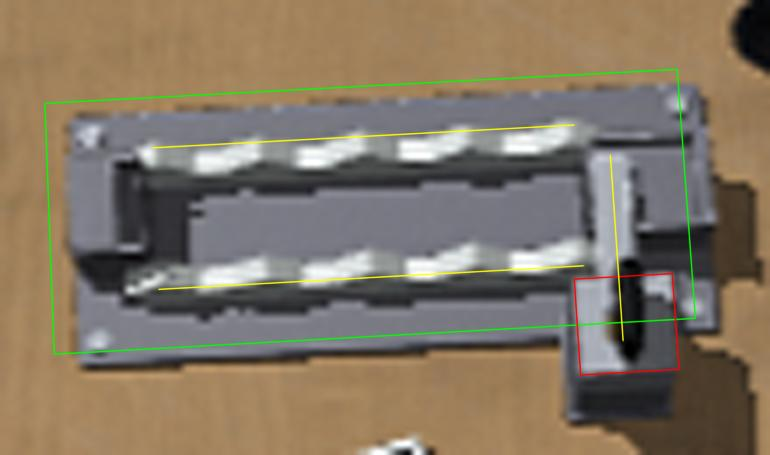

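View pics/ov2.png

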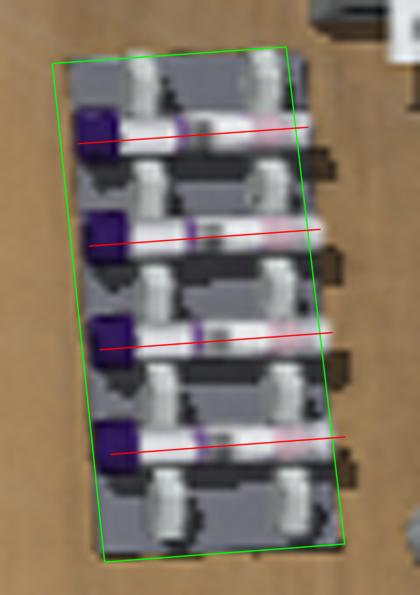

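```bash
python3 - <<'E'
from h import *
t=load('top')
def up(a,b): return 200+a/7-.5,140+b/7-.5
for n,a,b,z in[('TL',70,118,.008),('TR',700,88,.008),('BR',717,330,.008),('BL',80,365,.008),('BL0',80,368,0),('BR0',717,334,0),('locFL',581,373,.09),('lockFR',673,368,.09),('lockfrontbotL',570,418,0),('lockfrontbotR',668,413,0)]:
    u,v=up(a,b); print(n,pz(t,u,v,z).round(4), pw(t,u,v).round(4))
print(np.median([t['range_z'][v,u]-( -(t['extrinsics']@np.append(pz(t,u,v,0),1))[2]) for u in range(230,330) for v in range(255,262)]))
s=load('side'); crop(s,285,190,360,270,8,'c_side_car')
E
```

```text
TL [0.6461 0.1208 0.008 ] [ 0.65    0.1223 -0.0047]
TR [ 0.6539 -0.1538  0.008 ] [ 6.562e-01 -1.544e-01  6.000e-04]
BR [ 0.5453 -0.1572  0.008 ] [ 0.5477 -0.1581 -0.0023]
BL [0.536  0.1167 0.008 ] [0.5371 0.1173 0.0032]
BL0 [0.5365 0.1176 0.    ] [0.5358 0.1173 0.003 ]
BR0 [ 0.5454 -0.1578  0.    ] [ 0.546  -0.1581 -0.0026]
locFL [ 0.5096 -0.0947  0.09  ] [ 0.5113 -0.095   0.0823]
lockFR [ 0.5108 -0.132   0.09  ] [ 0.5104 -0.1319  0.0919]
lockfrontbotL [ 0.5097 -0.093   0.    ] [ 0.5073 -0.0926  0.0112]
lockfrontbotR [ 0.5109 -0.1354  0.    ] [ 0.5102 -0.1352  0.0035]
0.000712775643216812
```

View pics/c_side_car.png

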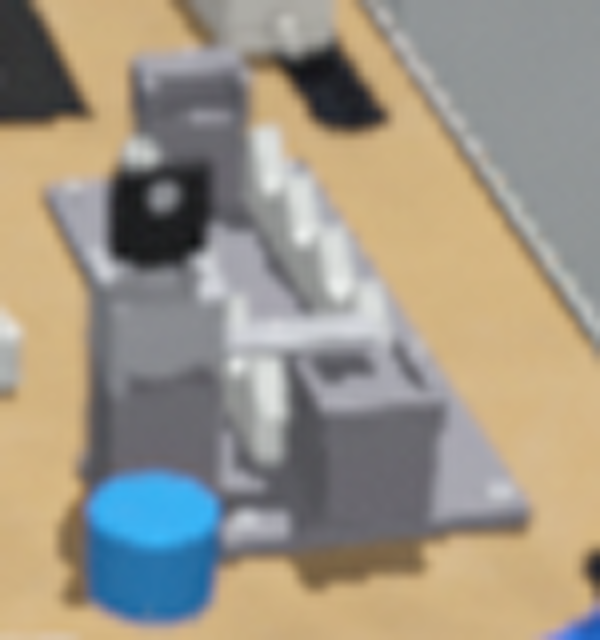

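```bash
cat >> ov.py <<'E'
def teeth(T,col,xs=(-.037,-.027,.015,.025)):
    L=[]
    for x in xs:
        pts=[]
        for y in(-.066,-.022,.022,.066):
            pts+=[(x,y-.022,.044),(x,y-.008,.030),(x,y+.008,.030),(x,y+.022,.044)]
        L.append((T,pts,col))
    return L
def carrier(T):
    return [(T,rect(-.062,.050,-.147,.129,.006),G),(T,rect(-.096,-.056,-.123,-.083,.09),Rd),(T,[(-.076,-.103,.06),(.004,-.103,.06)],Y)]+teeth(T,Rd,(-.027,.015))+[(T,rect(-.0235,.0115,.102,.115,.058),Y),(T,rect(-.0235,.0115,-.140,-.08,.048),Y)]
def cradle(T):
    return [(T,rect(-.057,.045,-.108,.108,.006),G)]+[(T,[(-.049,y,.037),(.049,y,.037)],Rd) for y in(-.066,-.022,.022,.066)]+teeth(T,Y,(-.027,.015))
E
python3 - <<'E'
from ov import *
t=load('top'); s=load('side')
T=tf(.602,-.009,.033)
overlay(t,(200,140,310,205),7,carrier(T),'ov1')
overlay(s,(285,190,360,270),8,carrier(T),'ov1s')
C=tf(.449,-.334,np.pi/2+.012)
overlay(t,(335,175,395,260),7,cradle(C),'ov2')
E
```

```text
(no output)
```

View pics/ov1.png

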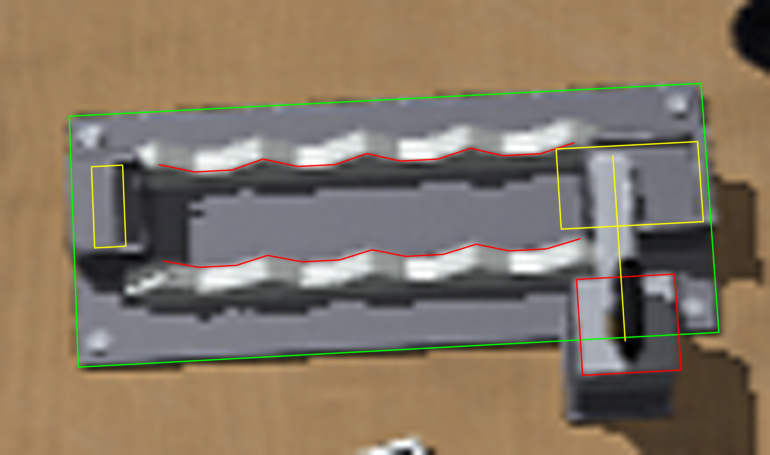

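View pics/ov1s.png

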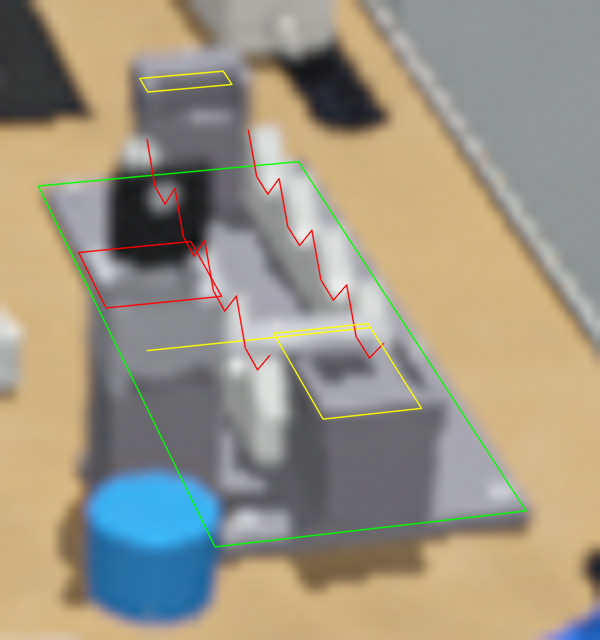

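View pics/ov2.png

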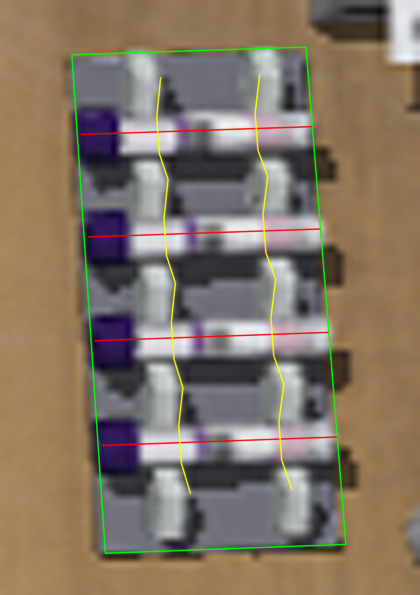

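```bash
cat > go.py <<'E'
import sys
from h import *
def show():
    s=arm.get_state(); r=R.from_euler('xyz',s['ee_rot'])
    print('t',round(s['t'],2),'pos',s['eef_pos'].round(4),'rpy',s['ee_rot'].round(3),'F',s['force'].round(1),'w',round(s['width'],4),'q',s['q'].round(2))
    return s,r
def rel(xyz,yaw,s=None,r=None):
    if s is None: s,r=show()
    d=r.inv().apply(np.array(xyz)-s['eef_pos'])/.3
    t=R.from_euler('xyz',[np.pi,0,yaw]); w=(r.inv()*t).as_rotvec()/np.radians(60)
    print('shift',d.round(3),'turn',w.round(3))
if __name__=='__main__':
    a=list(map(float,sys.argv[1:])); rel(a[:3],a[3])
E
python3 go.py .529 -.113 .24 .033
```

```text
t 0.1 pos [0.1967 0.6453 0.2257] rpy [ 3.14  -0.    -0.296] F [ 0.2  1.  -0.3] w 0.0878 q [ 1.56  0.36  0.01 -0.   -1.22 -0.29]
shift [ 1.797  2.095 -0.044] turn [ 0.001  0.    -0.314]
```

```bash
r="0 0.6 0.7 -0.1 0 0 0"
python3 -m inch '0 0.6 0.7 -0.1 0 0 0;0 0.6 0.7 -0.1 0 0 0;0 0.6 0.7 -0.1 0 0 0;0 0.6 0.7 -0.1 0 0 0;0 0.6 0.7 -0.1 0 0 0;0 0.6 0.7 -0.1 0 0 0;0 0.6 0.7 -0.1 0 0 0;0 0.6 0.7 -0.1 0 0 0'
python3 -m inch '0 0.6 0.7 0 0 0 0;0 0.6 0.7 0 0 0 0;0 0.6 0.7 0 0 0 0;0 0.6 0.7 0 0 0 0;0 0.6 0.7 0 0 0 0;0 0.6 0.7 0 0 0 0;0 0.6 0.7 0 0 0 0;0 0.6 0.7 0 0 0 0;0 0.6 0.7 0 0 0 0'
python3 go.py .529 -.113 .24 .033
```

```text
t: 0.9
eef_pos: [0.308, 0.3919, 0.2568]
ee_rot: [-3.141, 0.0, -0.297]
force: [0.8, 0.1, 0.5]
width: 0.0876
t: 1.8
eef_pos: [0.4186, 0.14, 0.2562]
ee_rot: [3.141, 0.0, -0.295]
force: [0.1, 0.4, -0.7]
width: 0.0878
t 1.8 pos [0.4186 0.14   0.2562] rpy [ 3.141  0.    -0.295] F [ 0.1  0.4 -0.7] w 0.0878 q [ 0.77 -0.06 -0.42 -0.   -1.21  0.5 ]
shift [0.597 0.7   0.054] turn [ 0.     0.    -0.313]
```

```bash
python3 -m inch '0 0.6 0.7 0.05 0 0 -0.31;0 0.6 0.7 0.05 0 0 -0.31;0 0.6 0.7 0.05 0 0 -0.31;0 0.6 0.7 0.05 0 0 -0.31;0 0.6 0.7 0.05 0 0 -0.31;0 0.6 0.7 0.05 0 0 -0.31;0 0.6 0.7 0.05 0 0 -0.31;0 0.6 0.7 0.05 0 0 -0.31'
python3 go.py .529 -.113 .11 .033
python3 - <<'E'
from ov import *
t=grab('top','t1'); s=grab('side','s1')
crop(t,230,120,330,210,7,'c1t'); crop(s,250,150,370,280,5,'c1s')
crop(t,85,180,195,275,7,'c1b')
E
```

```text
t: 2.6
eef_pos: [0.53, -0.1142, 0.2406]
ee_rot: [3.142, 0.002, 0.028]
force: [-0.5, 0.7, -0.3]
width: 0.088
t 2.6 pos [ 0.53   -0.1142  0.2406] rpy [3.142e+00 2.000e-03 2.800e-02] F [-0.5  0.7 -0.3] w 0.088 q [ 0.15  0.13 -0.26 -0.   -1.18  1.45]
shift [-0.002 -0.004  0.435] turn [ 0.     0.002 -0.005]
```

View pics/c1t.png

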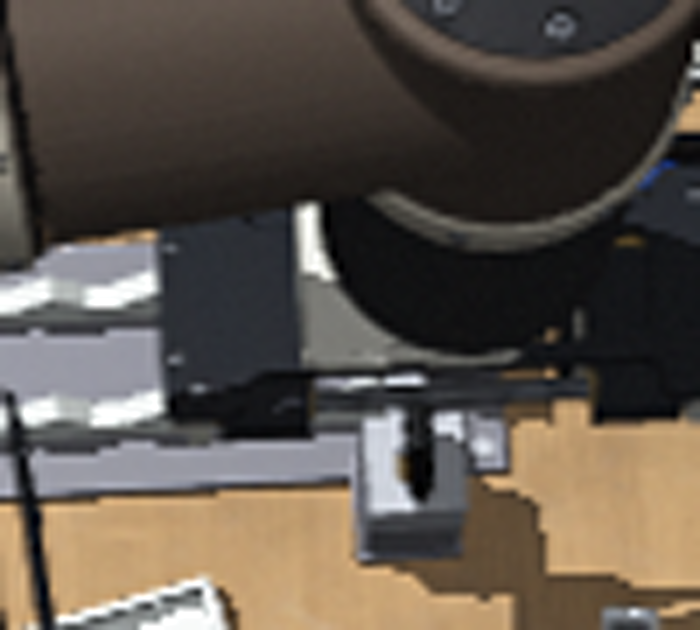

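View pics/c1s.png

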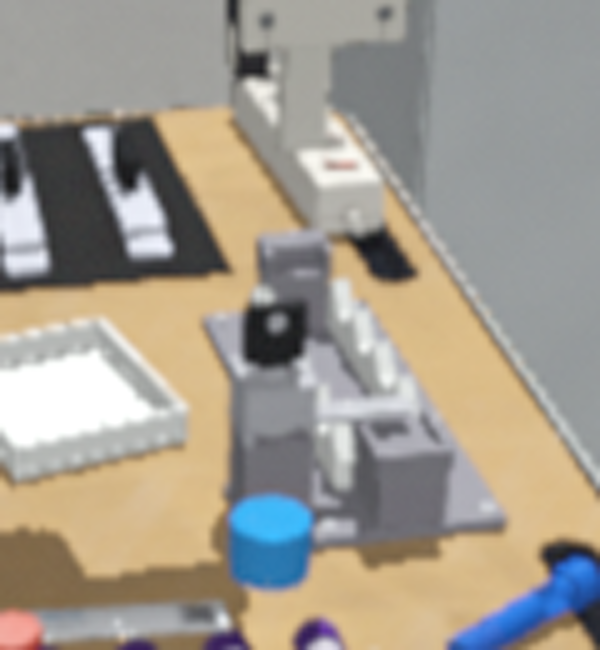

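View pics/c1b.png

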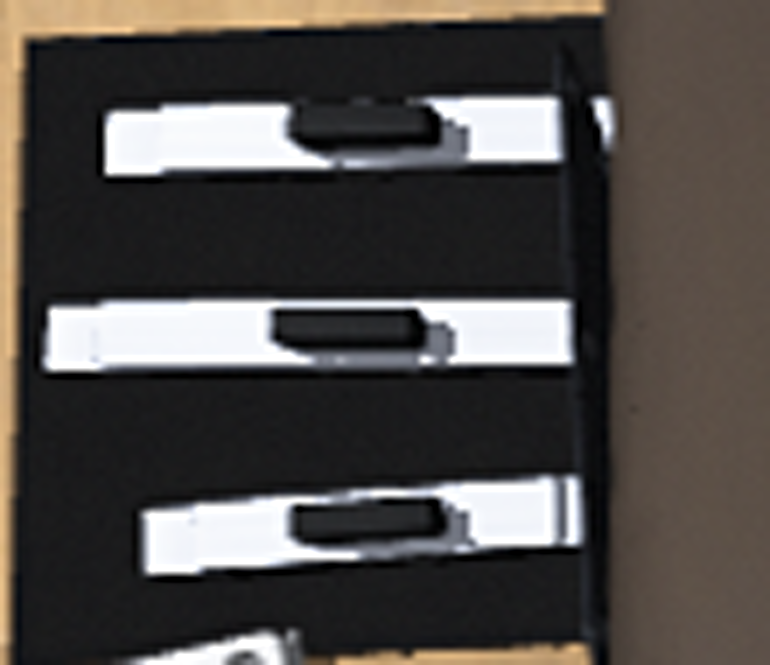

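```bash
python3 - <<'E'
from h import *
t=load('top'); s=load('side')
for p in([.53,-.114,.24],[.529,-.113,.132]): print((px(t,p)-[230,120])*7,(px(s,p)-[250,150])*5)
E
```

```text
[433.50983896 363.5959764 ] [273.53948353 110.90093236]
[416.25035912 437.18037888] [266.02149356 298.54644507]
```

```bash
python3 -m inch '0 0 0 0.2 0 0 0;0 0 0 0.35 0 0 0;0 0 0 0.465 0 0 0;0 0 0 0.465 0 0 0;0 0 0 0.465 0 0 0'
python3 go.py .530 -.1135 .100 .033
python3 - <<'E'
from h import *
s=grab('side'); crop(s,270,180,350,260,8,'c2s')
t=grab('top'); crop(t,260,150,320,210,10,'c2t')
E
```

```text
t: 3.2
eef_pos: [0.5302, -0.1133, 0.1032]
ee_rot: [3.141, 0.0, 0.031]
force: [0.8, 0.9, 1.1]
width: 0.0877
t 3.2 pos [ 0.5302 -0.1133  0.1032] rpy [3.141 0.    0.031] F [0.8 0.9 1.1] w 0.0877 q [ 0.15  0.26 -0.45  0.   -0.87  1.45]
shift [-0.001  0.001  0.011] turn [ 0.001  0.    -0.001]
```

View pics/c2s.png

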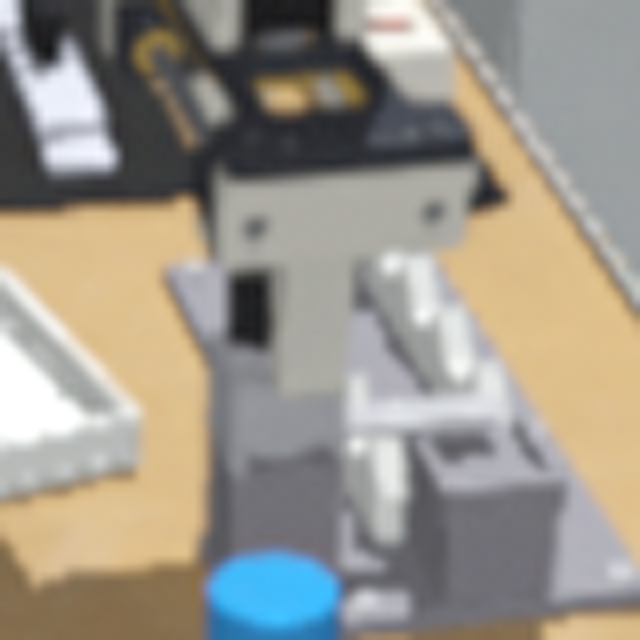

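View pics/c2t.png

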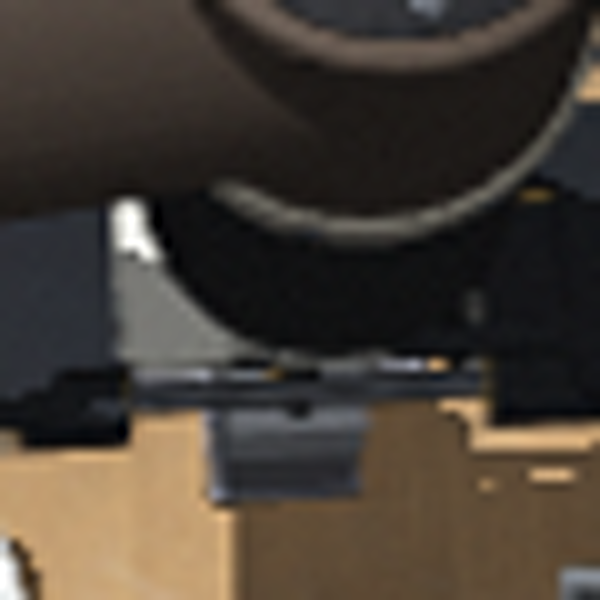

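```bash
python3 -m inch '1 0 0 0.01 0 0 0;1 0 0 0.01 0 0 0;1 0 0 0.01 0 0 0;1 0 0 0.01 0 0 0;1 0 0 0.01 0 0 0;1 0 0 0.01 0 0 0;1 0 0 0.01 0 0 0;1 0 0 0.01 0 0 0;1 0 0 0.01 0 0 0;1 0 0 0.01 0 0 0' 15
python3 go.py .530 -.1135 .100 .033
```

```text
t: 4.3
eef_pos: [0.5297, -0.1144, 0.099]
ee_rot: [3.142, 0.0, 0.029]
force: [0.3, 0.5, -0.1]
width: 0.0134
t 4.3 pos [ 0.5297 -0.1144  0.099 ] rpy [3.142 0.    0.029] F [ 0.3  0.5 -0.1] w 0.0134 q [ 0.15  0.26 -0.45  0.   -0.86  1.45]
shift [ 0.001 -0.003 -0.003] turn [ 0.     0.    -0.004]
```

```bash
python3 -m inch '1 0 0 0.01 0 0 0;1 0 0 0.01 0 0 0;1 0 0 0.01 0 0 0;1 0 0 0.01 0 0 0' 25
python3 -m inch '1 0 0 0 0 0 0.1;1 0 0 0 0 0 0.2;1 0 0 0 0 0 0.3;1 0 0 0 0 0 0.4;1 0 0 0 0 0 0.4;1 0 0 0 0 0 0.4'
python3 go.py .530 -.1135 .100 -1.45
python3 - <<'E'
from h import *
s=grab('side'); crop(s,270,180,350,260,8,'c3s')
E
```

```text
t: 4.7
eef_pos: [0.5307, -0.1152, 0.098]
ee_rot: [3.14, -0.002, 0.03]
force: [-3.8, -1.8, 14.6]
width: 0.0099
t: 5.3
eef_pos: [0.5312, -0.1147, 0.098]
ee_rot: [-3.141, -0.003, -0.389]
force: [-2.1, -0.4, 12.4]
width: 0.0099
t 5.3 pos [ 0.5312 -0.1147  0.098 ] rpy [-3.141e+00 -3.000e-03 -3.890e-01] F [-2.1 -0.4 12.4] w 0.0099 q [ 0.15  0.26 -0.45  0.   -0.85  1.03]
shift [-0.005 -0.002 -0.007] turn [-0.002 -0.003  1.013]
```

View pics/c3s.png

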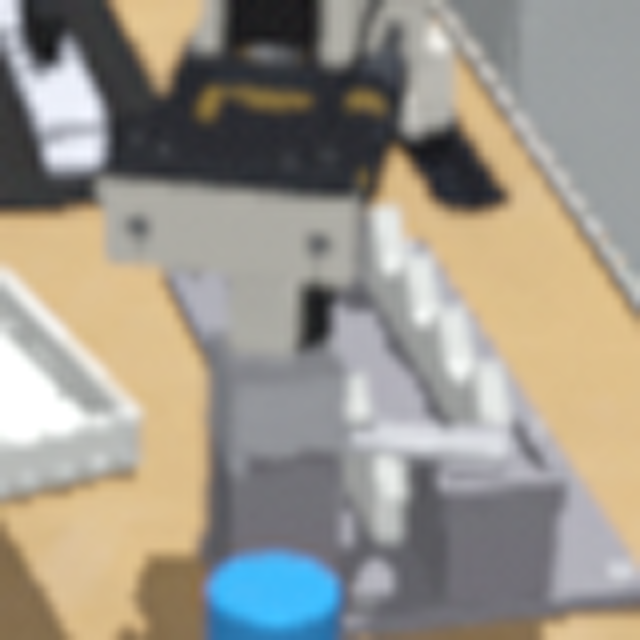

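```bash
python3 -m inch '1 0 0 -0.01 0 0 0.1;1 0 0 -0.01 0 0 0.23;1 0 0 -0.01 0 0 0.36;1 0 0 -0.01 0 0 0.5;1 0 0 -0.01 0 0 0.63;1 0 0 -0.01 0 0 0.76;1 0 0 -0.01 0 0 0.87;1 0 0 -0.01 0 0 0.87'
python3 go.py .530 -.1135 .100 -1.45
```

```text
t: 6.15
eef_pos: [0.532, -0.113, 0.0997]
ee_rot: [-3.137, 0.0, -1.305]
force: [3.6, 5.8, 0.3]
width: 0.0101
t 6.15 pos [ 0.532  -0.113   0.0997] rpy [-3.137  0.    -1.305] F [3.6 5.8 0.3] w 0.0101 q [ 0.15  0.26 -0.45 -0.   -0.86  0.12]
shift [-0.     0.007 -0.001] turn [-0.005  0.001  0.139]
```

```bash
python3 -m inch '1 0 0 0 0 0 0.06;1 0 0 0 0 0 0.12;1 0 0 0 0 0 0.12;1 0 0 0 0 0 0.12'
python3 go.py .530 -.1135 .100 -1.45
python3 - <<'E'
from h import *
s=grab('side'); crop(s,270,180,350,260,8,'c4s')
t=grab('top'); crop(t,270,150,330,210,10,'c4t')
E
```

```text
t: 6.55
eef_pos: [0.5324, -0.1131, 0.0997]
ee_rot: [-3.136, 0.001, -1.426]
force: [5.2, 6.1, -0.8]
width: 0.01
t 6.55 pos [ 0.5324 -0.1131  0.0997] rpy [-3.136e+00  1.000e-03 -1.426e+00] F [ 5.2  6.1 -0.8] w 0.01 q [ 0.15  0.26 -0.45 -0.   -0.86 -0.01]
shift [ 0.     0.008 -0.001] turn [-0.005  0.001  0.023]
```

View pics/c4s.png

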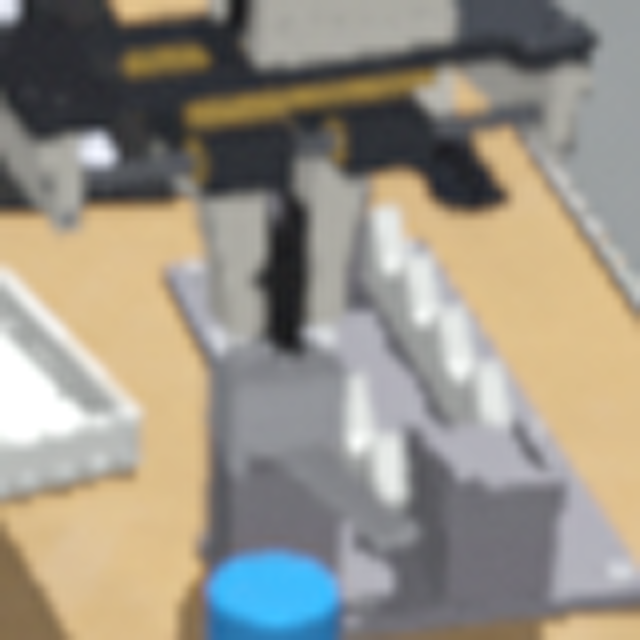

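```bash
python3 - <<'E'
from ov import *
s=load('side'); T=tf(.6025,-.0085,.033)
for a in(.9,1.1,1.35):
    for r in(0,.08):
        p=T@np.array([-.076+r*np.cos(a),-.103-r*np.sin(a),.06,1]); print(a,r,(px(s,p[:3])-[270,180])*8)
E
```

```text
0.9 0 [263.75211476 425.28137899]
0.9 0.08 [456.16015631 502.76093093]
1.1 0 [263.75211476 425.28137899]
1.1 0.08 [424.71591817 520.46294077]
1.35 0 [263.75211476 425.28137899]
1.35 0.08 [375.31331012 537.26393471]
```

View pics/c4t.png

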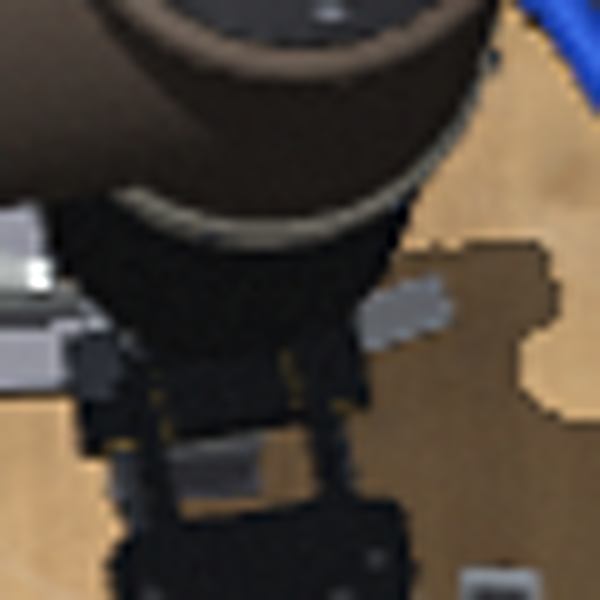

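```bash
python3 -m inch '1 0 0.005 0 0 0 0.05;1 0 0.005 0 0 0 0.07;1 0 0.005 0 0 0 0.07;1 0 0.005 0 0 0 0.07'
python3 - <<'E'
from go import *
s,r=show();print(s['moment'].round(2))
s=grab('side'); crop(s,270,180,350,260,8,'c5s')
E
```

```text
t: 7.05
eef_pos: [0.5324, -0.1131, 0.1]
ee_rot: [-3.133, 0.001, -1.499]
force: [8.1, 5.1, -3.9]
width: 0.01
t 7.05 pos [ 0.5324 -0.1131  0.1   ] rpy [-3.133e+00  1.000e-03 -1.499e+00] F [ 8.1  5.1 -3.9] w 0.01 q [ 0.15  0.26 -0.45 -0.   -0.85 -0.08]
[ 2.29 -3.56  0.09]
```

View pics/c5s.png

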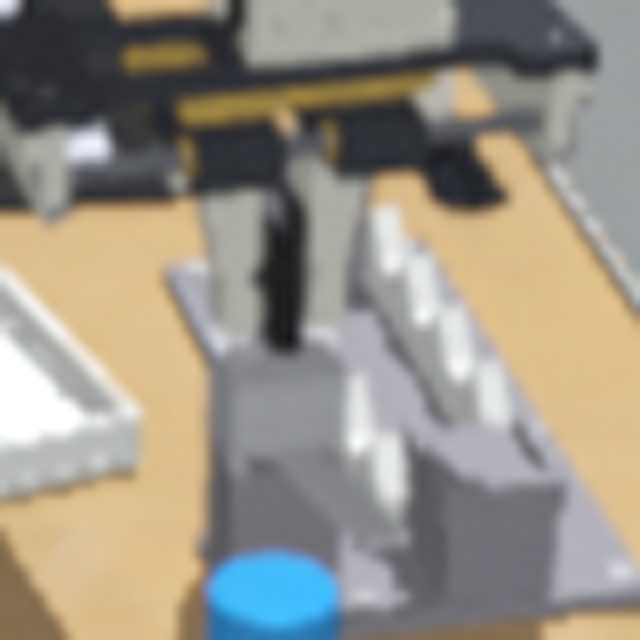

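```bash
python3 -m inch '0.8 0 0 0 0 0 0;0.5 0 0 0 0 0 0;0.5 0 0 0 0 0 0;0.5 0 0 0 0 0 0;0.5 0 0 -0.15 0 0 0;0.5 0 0 -0.3 0 0 0;0.5 0 0 -0.4 0 0 0;0.5 0 0 -0.4 0 0 0'
python3 - <<'E'
from go import *
show()
f=load('top'); im=cv2.imread('pics/top0.png')[:,:,::-1].astype(int)
m=((im[...,2]-im[...,1]>35)&(im[...,0]-im[...,1]>5)&(im.sum(-1)<320)).astype(np.uint8)
m[:, :335]=0; m[:,390:]=0;m[:175]=0;m[262:]=0
n,l,st,c=cv2.connectedComponentsWithStats(m)
for i in range(1,n):
    if st[i,4]>20: print(c[i].round(1),st[i],pz(f,*c[i],.040).round(4))
# body midline by white columns
g=im.sum(-1)
for u in(357,368,370,374): pass
crop(dict(img=im.astype(np.uint8)),345,180,395,260,9,'c_tub')
E
```

```text
t: 7.9
eef_pos: [0.5305, -0.1149, 0.224]
ee_rot: [-3.134, -0.001, -1.5]
force: [-0.6, 0.5, -1.0]
width: 0.0435
t 7.9 pos [ 0.5305 -0.1149  0.224 ] rpy [-3.134e+00 -1.000e-03 -1.500e+00] F [-0.6  0.5 -1. ] w 0.0435 q [ 0.15  0.14 -0.29  0.   -1.13 -0.08]
[348.6 193.6] [346 191   6   7  37] [ 0.5137 -0.2913  0.04  ]
[349.9 207.9] [347 205   6   7  36] [ 0.4708 -0.2929  0.04  ]
[350.8 222.8] [348 220   6   7  38] [ 0.4265 -0.2929  0.04  ]
[351.4 238.1] [349 235   6   7  41] [ 0.3819 -0.2924  0.04  ]
```

View pics/c_tub.png

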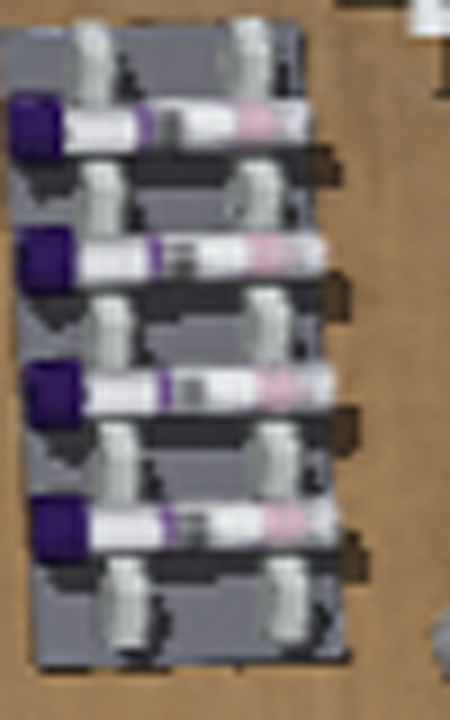

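```bash
python3 go.py .514 -.339 .12 -1.558
```

```text
t 7.9 pos [ 0.5305 -0.1149  0.224 ] rpy [-3.134e+00 -1.000e-03 -1.500e+00] F [-0.6  0.5 -1. ] w 0.0435 q [ 0.15  0.14 -0.29  0.   -1.13 -0.08]
shift [0.741 0.111 0.346] turn [-0.008 -0.001  0.056]
```

```bash
python3 -m inch '0.727 0.2 0.03 0 0 0 0;0.727 0.4 0.06 0 0 0 0.056;0.727 0.6 0.09 0.1 0 0 0.056;0.727 0.741 0.111 0.2 0 0 0.056;0.727 0.741 0.111 0.346 0 0 0.056;0.727 0.741 0.111 0.346 0 0 0.056;0.727 0.741 0.111 0.346 0 0 0.056'
python3 - <<'E'
from go import *
s,r=show(); rel([.514,-.339,.018],-1.558,s,r)
f=grab('side'); crop(f,250,230,350,310,8,'c6s')
f=grab('top'); crop(f,330,170,400,260,8,'c6t')
E
```

```text
t: 8.6
eef_pos: [0.5074, -0.3393, 0.1108]
ee_rot: [3.134, 0.003, -1.562]
force: [0.6, 0.7, -1.2]
width: 0.0237
t 8.6 pos [ 0.5074 -0.3393  0.1108] rpy [ 3.134e+00  3.000e-03 -1.562e+00] F [ 0.6  0.7 -1.2] w 0.0237 q [-0.27  0.35 -0.28 -0.   -0.95  0.28]
shift [ 0.    -0.024  0.309] turn [ 0.007  0.003 -0.004]
```

View pics/c6s.png

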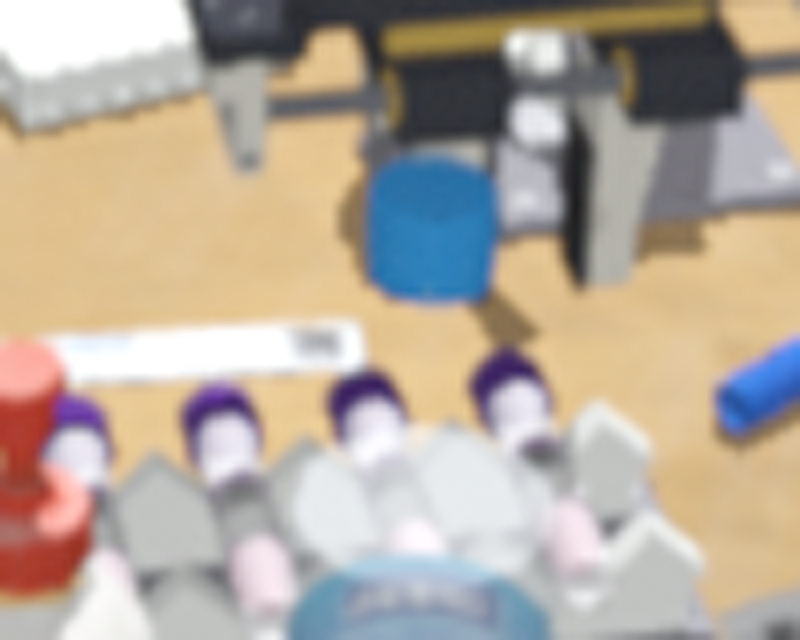

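View pics/c6t.png

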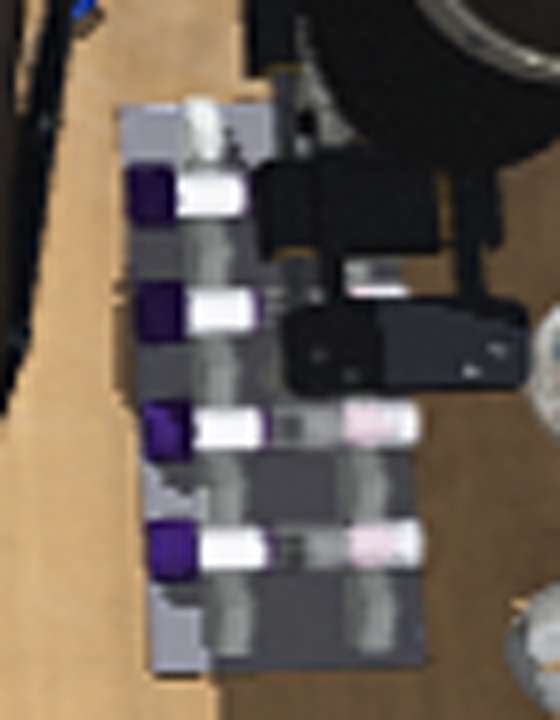

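```bash
python3 -m inch '0.727 0 -0.024 0 0.007 0.003 0;0.727 0 -0.024 0.1 0.007 0.003 0;0.727 0 -0.024 0.16 0.007 0.003 0;0.727 0 -0.024 0.16 0.007 0.003 0'
python3 go.py .514 -.339 .018 -1.558
```

```text
t: 9.1
eef_pos: [0.5178, -0.3373, 0.0665]
ee_rot: [-3.135, -0.002, -1.558]
force: [-0.2, 0.8, 0.1]
width: 0.0239
t 9.1 pos [ 0.5178 -0.3373  0.0665] rpy [-3.135e+00 -2.000e-03 -1.558e+00] F [-0.2  0.8  0.1] w 0.0239 q [-0.26  0.41 -0.32  0.   -0.84  0.27]
shift [0.005 0.014 0.161] turn [-0.006 -0.002  0.   ]
```

```bash
python3 -m inch '0.727 0.005 0.012 0 -0.006 -0.002 0;0.727 0.005 0.012 0 -0.006 -0.002 0;0.727 0.005 0.012 0 -0.006 -0.002 0;0.727 0.005 0.012 0 -0.006 -0.002 0'
python3 go.py .514 -.339 .018 -1.558
```

```text
t: 9.5
eef_pos: [0.5149, -0.3403, 0.0683]
ee_rot: [-3.139, -0.002, -1.559]
force: [-1.1, -0.5, -0.5]
width: 0.0237
t 9.5 pos [ 0.5149 -0.3403  0.0683] rpy [-3.139e+00 -2.000e-03 -1.559e+00] F [-1.1 -0.5 -0.5] w 0.0237 q [-0.27  0.4  -0.32  0.   -0.85  0.28]
shift [-0.005  0.003  0.168] turn [-0.003 -0.002 -0.001]
```

```bash
python3 -m inch '0.727 -0.003 0.001 0.08 0 0 0;0.727 -0.003 0.001 0.167 0 0 0;0.727 -0.003 0.001 0.167 0 0 0'
python3 -m inch '1 0 0 0 0 0 0;1 0 0 0 0 0 0;1 0 0 0 0 0 0;1 0 0 0 0 0 0' 12
python3 -m inch '1 0 0 -0.1 0 0 0;1 0 0 -0.2 0 0 0;1 0 0 -0.35 0 0 0;1 0 0 -0.5 0 0 0;1 0 0 -0.5 0 0 0;1 0 0 -0.5 0 0 0'
python3 - <<'E'
from go import *
s,r=show()
f=grab('side'); crop(f,230,200,350,300,6,'c7s')
# slots
T=R.from_euler('z',.033)
for y in(-.066,-.022,.022,.066): print((np.array([.6025,-.0085,0])+T.apply([-.006,y,.037])).round(4))
rel([.5987,-.0745,.20],-3.108,s,r)
E
```

```text
t: 9.8
eef_pos: [0.5118, -0.3385, 0.0144]
ee_rot: [3.138, 0.001, -1.56]
force: [-0.9, -0.6, -1.1]
width: 0.0239
t: 10.2
eef_pos: [0.5146, -0.3395, 0.0182]
ee_rot: [-3.139, -0.002, -1.559]
force: [0.3, -0.1, -0.3]
width: 0.0175
t: 10.8
eef_pos: [0.5145, -0.3393, 0.1691]
ee_rot: [-3.137, -0.002, -1.559]
force: [-0.3, 0.7, -0.6]
width: 0.0171
t 10.8 pos [ 0.5145 -0.3393  0.1691] rpy [-3.137e+00 -2.000e-03 -1.559e+00] F [-0.3  0.7 -0.6] w 0.0171 q [-0.27  0.3  -0.21  0.   -1.06  0.28]
[ 0.5987 -0.0747  0.037 ]
[ 0.5972 -0.0307  0.037 ]
[0.5958 0.0133 0.037 ]
[0.5943 0.0573 0.037 ]
shift [-0.879 -0.292 -0.103] turn [-0.005  0.002  1.479]
```

View pics/c7s.png

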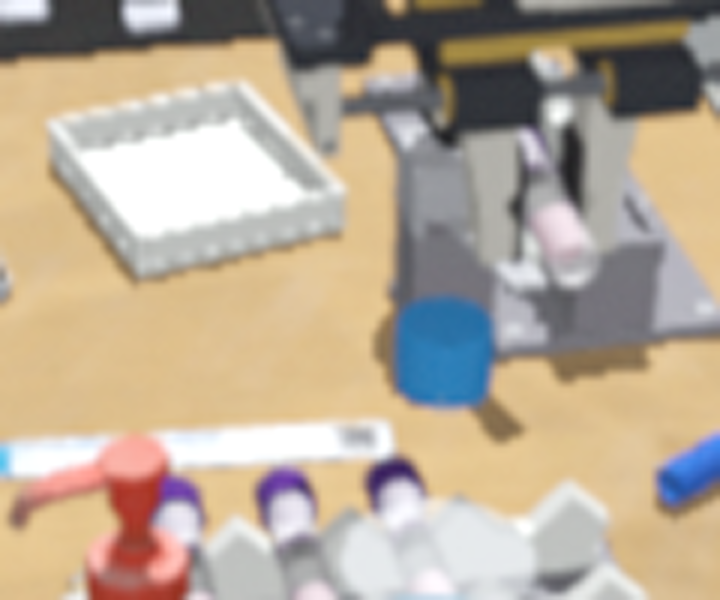

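```bash
python3 -m inch '1 -0.15 -0.05 -0.1 0 0 0.1;1 -0.3 -0.1 -0.1 0 0 0.2;1 -0.45 -0.15 -0.1 0 0 0.34;1 -0.6 -0.2 -0.1 0 0 0.47;1 -0.75 -0.25 -0.1 0 0 0.6;1 -0.879 -0.292 -0.1 0 0 0.7;1 -0.879 -0.292 -0.1 0 0 0.8;1 -0.879 -0.292 -0.1 0 0 0.8'
python3 -m inch '1 0 0 0 0 0 0.14;1 0 0 0 0 0 0.28;1 0 0 0 0 0 0.42;1 0 0 0 0 0 0.55;1 0 0 0 0 0 0.68;1 0 0 0 0 0 0.68;1 0 0 0 0 0 0.68;1 0 0 0 0 0 0.68'
python3 go.py .5987 -.0747 .018 -3.108
```

```text
t: 11.65
eef_pos: [0.5977, -0.0731, 0.1951]
ee_rot: [3.141, -0.002, -2.396]
force: [-0.9, -0.4, -0.6]
width: 0.0173
t: 12.45
eef_pos: [0.598, -0.0749, 0.1966]
ee_rot: [-3.14, 0.0, -3.105]
force: [-0.1, -0.3, -0.5]
width: 0.0173
t 12.45 pos [ 0.598  -0.0749  0.1966] rpy [-3.14   0.    -3.105] F [-0.1 -0.3 -0.5] w 0.0173 q [ 0.2   0.26 -0.2   0.   -1.11 -1.74]
shift [-0.002  0.001  0.595] turn [-0.001  0.     0.003]
```

```bash
python3 -m inch '1 0 0 0.15 0 0 0;1 0 0 0.3 0 0 0;1 0 0 0.45 0 0 0;1 0 0 0.52 0 0 0;1 0 0 0.56 0 0 0;1 0 0 0.588 0 0 0;1 0 0 0.588 0 0 0;1 0 0 0.588 0 0 0'
python3 - <<'E'
from go import *
s,r=show()
f=grab('side'); crop(f,270,170,370,260,7,'c8s')
f=grab('top'); crop(f,190,130,310,220,6,'c8t')
E
```

```text
t: 13.25
eef_pos: [0.5993, -0.0745, 0.0217]
ee_rot: [-3.141, 0.003, -3.108]
force: [-1.4, -0.2, 0.6]
width: 0.0179
t 13.25 pos [ 0.5993 -0.0745  0.0217] rpy [-3.141e+00  3.000e-03 -3.108e+00] F [-1.4 -0.2  0.6] w 0.0179 q [ 0.2   0.44 -0.39  0.   -0.74 -1.74]
```

View pics/c8s.png

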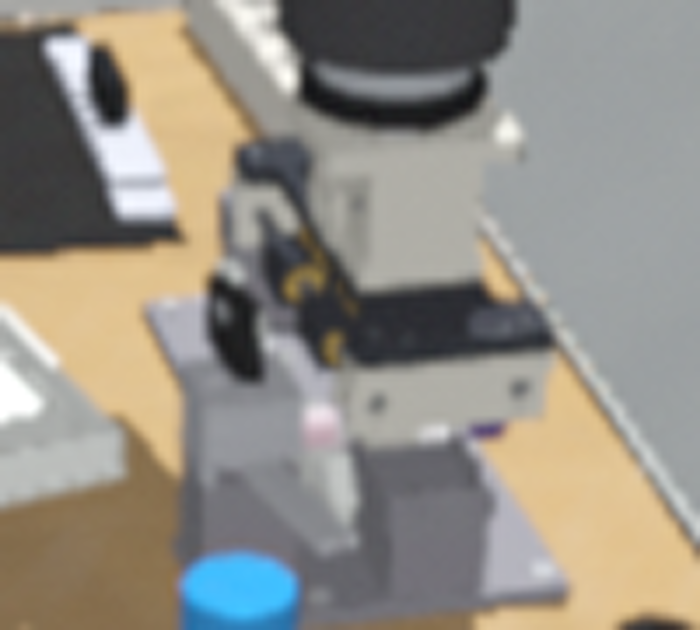

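View pics/c8t.png

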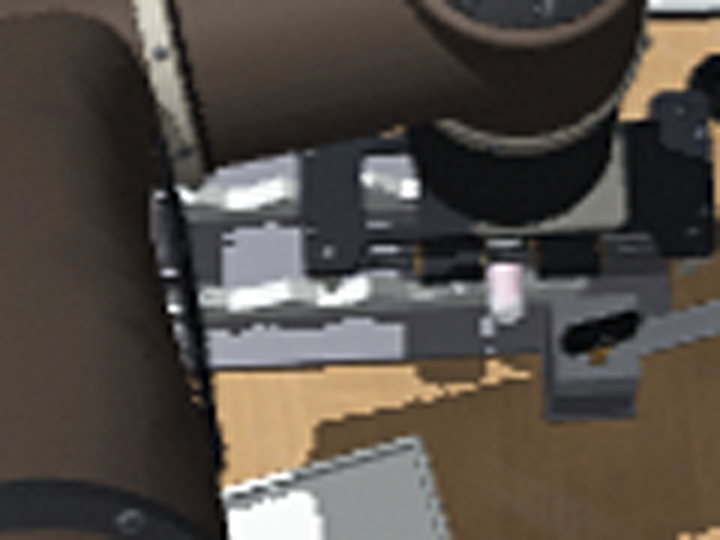

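```bash
python3 -m inch '1 0 0 0.01 0 0 0;1 0 0 0.01 0 0 0;0.73 0 0 0.01 0 0 0;0.71 0 0 0.01 0 0 0;0.71 0 0 0.01 0 0 0;0.71 0 0 0.01 0 0 0'
python3 -m inch '0.71 0 0 -0.1 0 0 0;0.71 0 0 -0.25 0 0 0;0.71 0 0 -0.4 0 0 0;0.71 0 0 -0.5 0 0 0;0.71 0 0 -0.5 0 0 0'
python3 - <<'E'
from go import *
s,r=show(); rel([.4712,-.339,.15],-1.558,s,r)
f=grab('side'); crop(f,270,190,370,260,8,'c9s')
E
```

```text
t: 13.95
eef_pos: [0.5986, -0.0734, 0.0177]
ee_rot: [3.142, 0.002, -3.108]
force: [-1.8, 7.8, 2.6]
width: 0.0252
t: 14.45
eef_pos: [0.6011, -0.0743, 0.1731]
ee_rot: [-3.141, 0.01, -3.108]
force: [-0.2, 0.5, -0.6]
width: 0.0254
t 14.45 pos [ 0.6011 -0.0743  0.1731] rpy [-3.141  0.01  -3.108] F [-0.2  0.5 -0.6] w 0.0254 q [ 0.2   0.28 -0.23  0.   -1.05 -1.74]
shift [ 0.463 -0.867  0.073] turn [-0.008  0.007 -1.48 ]
```

View pics/c9s.png

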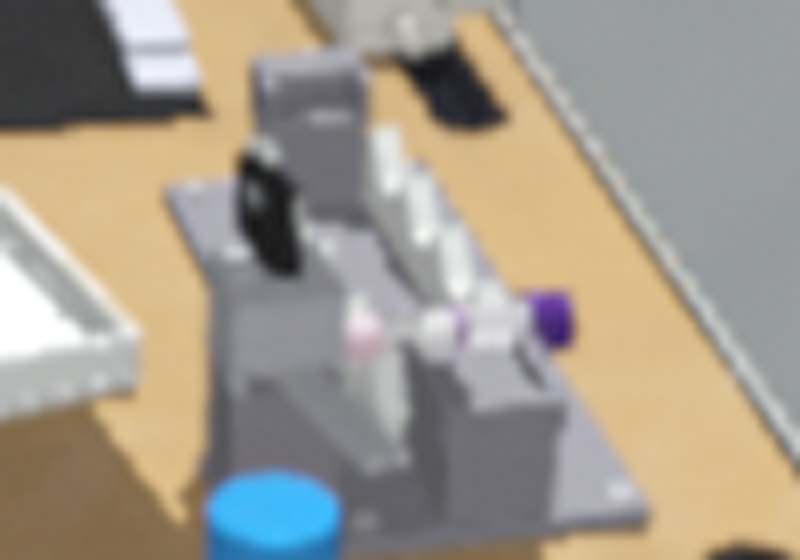

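```bash
python3 -m inch '0.727 0.1 -0.15 0 0 0 -0.12;0.727 0.16 -0.3 0 0 0 -0.25;0.727 0.24 -0.45 0 0 0 -0.38;0.727 0.32 -0.6 0 0 0 -0.5;0.727 0.4 -0.75 0 0 0 -0.63;0.727 0.463 -0.867 0 0 0 -0.76;0.727 0.463 -0.867 0 0 0 -0.8;0.727 0.463 -0.867 0 0 0 -0.8'
python3 -m inch '0.727 0 0 0 0 0 -0.14;0.727 0 0 0 0 0 -0.28;0.727 0 0 0.1 0 0 -0.42;0.727 0 0 0.2 0 0 -0.55;0.727 0 0 0.3 0 0 -0.68;0.727 0 0 0.35 0 0 -0.68;0.727 0 0 0.35 0 0 -0.68;0.727 0 0 0.35 0 0 -0.68'
python3 go.py .4712 -.339 .018 -1.558
```

```text
t: 15.3
eef_pos: [0.4665, -0.3399, 0.1663]
ee_rot: [3.141, -0.001, -2.273]
force: [-0.2, 1.0, 0.4]
width: 0.0236
t: 16.1
eef_pos: [0.4685, -0.3385, 0.0625]
ee_rot: [-3.142, -0.001, -1.559]
force: [-0.5, -0.3, -0.0]
width: 0.0239
t 16.1 pos [ 0.4685 -0.3385  0.0625] rpy [-3.142e+00 -1.000e-03 -1.559e+00] F [-0.5 -0.3 -0. ] w 0.0239 q [-0.29  0.36 -0.41  0.   -0.8   0.3 ]
shift [ 0.002 -0.009  0.148] turn [-0.    -0.001 -0.001]
```

```bash
python3 -m inch '0.727 0.002 -0.009 0 0 0 0;0.727 0.002 -0.009 0 0 0 0;0.727 0.002 -0.009 0.07 0 0 0;0.727 0.002 -0.009 0.147 0 0 0;0.727 0.002 -0.009 0.147 0 0 0'
python3 -m inch '1 0 0 0 0 0 0;1 0 0 0 0 0 0;1 0 0 0 0 0 0;1 0 0 0 0 0 0' 12
python3 -m inch '1 0 0 -0.1 0 0 0;1 0 0 -0.2 0 0 0;1 0 0 -0.35 0 0 0;1 0 0 -0.5 0 0 0;1 0 0 -0.5 0 0 0;1 0 0 -0.5 0 0 0'
python3 go.py .5972 -.0307 .195 -3.108
```

```text
t: 16.6
eef_pos: [0.4694, -0.3391, 0.0169]
ee_rot: [3.14, 0.0, -1.56]
force: [-0.3, -0.2, 0.2]
width: 0.0241
t: 17.0
eef_pos: [0.4715, -0.3399, 0.0196]
ee_rot: [-3.139, -0.002, -1.559]
force: [0.4, -0.0, 2.4]
width: 0.0173
t: 17.6
eef_pos: [0.4714, -0.3396, 0.1704]
ee_rot: [-3.137, -0.002, -1.559]
force: [0.6, -0.9, -0.5]
width: 0.0173
t 17.6 pos [ 0.4714 -0.3396  0.1704] rpy [-3.137e+00 -2.000e-03 -1.559e+00] F [ 0.6 -0.9 -0.5] w 0.0173 q [-0.29  0.25 -0.28  0.   -1.04  0.3 ]
shift [-1.025 -0.432 -0.082] turn [-0.005  0.002  1.479]
```

```bash
python3 -m inch '1 -0.15 -0.06 -0.08 0 0 0.1;1 -0.3 -0.12 -0.08 0 0 0.2;1 -0.45 -0.19 -0.08 0 0 0.34;1 -0.6 -0.25 -0.08 0 0 0.47;1 -0.75 -0.32 -0.08 0 0 0.6;1 -0.9 -0.38 -0.08 0 0 0.7;1 -1 -0.432 -0.08 0 0 0.8;1 -1 -0.432 -0.08 0 0 0.8;1 -1 -0.432 -0.08 0 0 0.8'
python3 -m inch '1 0 0 0 0 0 0.14;1 0 0 0 0 0 0.28;1 0 0 0 0 0 0.42;1 0 0 0 0 0 0.55;1 0 0 0 0 0 0.68;1 0 0 0 0 0 0.68;1 0 0 0 0 0 0.68;1 0 0 0 0 0 0.68'
python3 go.py .5972 -.0307 .018 -3.108
```

```text
t: 18.5
eef_pos: [0.5961, -0.037, 0.1907]
ee_rot: [3.141, -0.002, -2.394]
force: [-0.8, -0.3, 0.8]
width: 0.0174
t: 19.3
eef_pos: [0.5964, -0.0385, 0.1922]
ee_rot: [-3.14, 0.001, -3.106]
force: [-0.2, 0.0, 0.5]
width: 0.0172
t 19.3 pos [ 0.5964 -0.0385  0.1922] rpy [-3.140e+00  1.000e-03 -3.106e+00] F [-0.2  0.   0.5] w 0.0172 q [ 0.26  0.26 -0.22  0.   -1.1  -1.8 ]
shift [-0.003  0.027  0.581] turn [-0.001  0.001  0.002]
```

```bash
python3 -m inch '1 -0.003 0.026 0.15 0 0 0;1 -0.003 0.026 0.3 0 0 0;1 -0.003 0.026 0.45 0 0 0;1 -0.003 0.026 0.52 0 0 0;1 -0.003 0.026 0.56 0 0 0;1 -0.003 0.026 0.579 0 0 0;1 -0.003 0.026 0.579 0 0 0;1 -0.003 0.026 0.579 0 0 0'
python3 -m inch '0.85 0 0 0 0 0 0;0.72 0 0 0 0 0 0;0.72 0 0 0 0 0 0;0.72 0 0 0 0 0 0;0.72 0 0 0 0 0 0'
python3 -m inch '0.72 0 0 -0.1 0 0 0;0.72 0 0 -0.25 0 0 0;0.72 0 0 -0.4 0 0 0;0.72 0 0 -0.5 0 0 0;0.72 0 0 -0.5 0 0 0'
python3 - <<'E'
from go import *
s,r=show(); rel([.427,-.339,.17],-1.558,s,r)
f=grab('side'); crop(f,270,190,370,260,8,'c10s')
f=grab('top'); crop(f,330,170,430,260,7,'c10t')
E
```

```text
t: 20.1
eef_pos: [0.5985, -0.0302, 0.0199]
ee_rot: [-3.141, 0.003, -3.108]
force: [0.1, 0.7, -0.9]
width: 0.0174
t: 20.6
eef_pos: [0.5976, -0.0303, 0.0188]
ee_rot: [-3.141, 0.001, -3.109]
force: [0.2, 0.0, -0.6]
width: 0.0244
t: 21.1
eef_pos: [0.6001, -0.0299, 0.1741]
ee_rot: [-3.141, 0.01, -3.108]
force: [-0.3, -0.3, -0.3]
width: 0.0243
t 21.1 pos [ 0.6001 -0.0299  0.1741] rpy [-3.141  0.01  -3.108] F [-0.3 -0.3 -0.3] w 0.0243 q [ 0.28  0.27 -0.24  0.   -1.05 -1.82]
shift [ 0.612 -1.01   0.008] turn [-0.007  0.007 -1.48 ]
```

View pics/c10s.png

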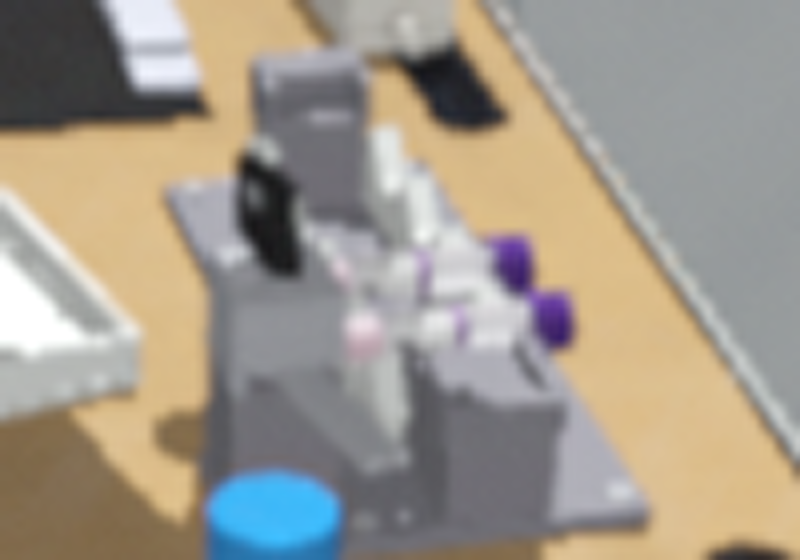

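View pics/c10t.png

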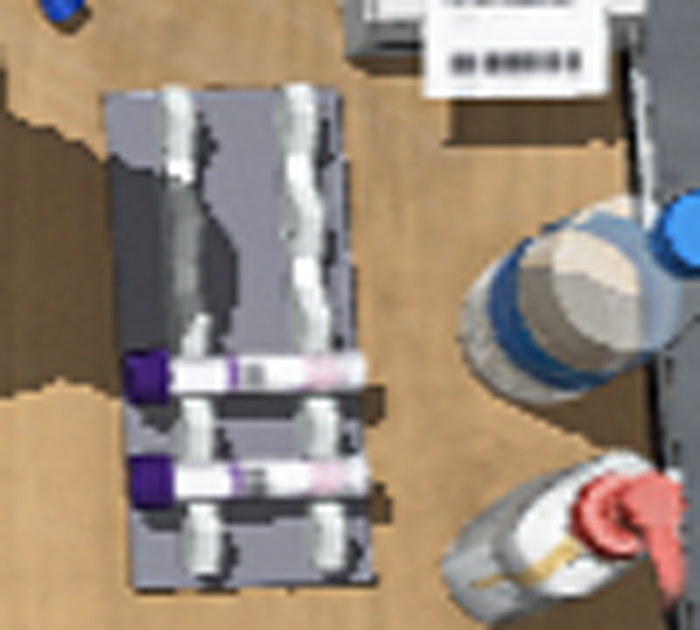

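```bash
python3 -m inch '0.727 0.09 -0.15 0 0 0 -0.12;0.727 0.18 -0.3 0 0 0 -0.25;0.727 0.27 -0.45 0 0 0 -0.38;0.727 0.36 -0.6 0 0 0 -0.5;0.727 0.45 -0.75 0 0 0 -0.63;0.727 0.54 -0.9 0 0 0 -0.76;0.727 0.612 -1 0 0 0 -0.8;0.727 0.612 -1 0 0 0 -0.8;0.727 0.612 -1 0 0 0 -0.8'
python3 -m inch '0.727 0 0 0 0 0 -0.14;0.727 0 0 0 0 0 -0.28;0.727 0 0 0.1 0 0 -0.42;0.727 0 0 0.2 0 0 -0.55;0.727 0 0 0.3 0 0 -0.68;0.727 0 0 0.35 0 0 -0.68;0.727 0 0 0.35 0 0 -0.68;0.727 0 0 0.35 0 0 -0.68'
python3 go.py .427 -.339 .018 -1.558
```

```text
t: 22.1
eef_pos: [0.422, -0.3369, 0.1673]
ee_rot: [3.14, -0.001, -2.274]
force: [-0.5, 0.3, -0.2]
width: 0.024
t: 22.9
eef_pos: [0.4244, -0.3354, 0.0636]
ee_rot: [3.141, -0.001, -1.558]
force: [-0.2, 0.3, 0.1]
width: 0.0241
t 22.9 pos [ 0.4244 -0.3354  0.0636] rpy [ 3.141e+00 -1.000e-03 -1.558e+00] F [-0.2  0.3  0.1] w 0.0241 q [-0.31  0.31 -0.49  0.   -0.78  0.32]
shift [ 0.012 -0.009  0.152] turn [ 0.    -0.001 -0.   ]
```

```bash
python3 -m inch '0.727 0.012 -0.009 0 0 0 0;0.727 0.012 -0.009 0 0 0 0;0.727 0.012 -0.009 0.07 0 0 0;0.727 0.012 -0.009 0.151 0 0 0;0.727 0.012 -0.009 0.151 0 0 0'
python3 -m inch '1 0 0 0 0 0 0;1 0 0 0 0 0 0;1 0 0 0 0 0 0;1 0 0 0 0 0 0' 12
python3 -m inch '1 0 0 -0.1 0 0 0;1 0 0 -0.2 0 0 0;1 0 0 -0.35 0 0 0;1 0 0 -0.5 0 0 0;1 0 0 -0.5 0 0 0;1 0 0 -0.5 0 0 0'
python3 go.py .5958 .0133 .195 -3.108
```

```text
t: 23.4
eef_pos: [0.4252, -0.3392, 0.0168]
ee_rot: [3.139, 0.001, -1.56]
force: [-0.2, 0.1, 0.2]
width: 0.0247
t: 23.8
eef_pos: [0.4272, -0.34, 0.0195]
ee_rot: [-3.139, -0.002, -1.559]
force: [-0.6, 0.1, 1.7]
width: 0.0175
t: 24.4
eef_pos: [0.4272, -0.3398, 0.1704]
ee_rot: [-3.137, -0.002, -1.559]
force: [-0.0, -0.1, -1.2]
width: 0.0169
t 24.4 pos [ 0.4272 -0.3398  0.1704] rpy [-3.137e+00 -2.000e-03 -1.559e+00] F [-0.  -0.1 -1.2] w 0.0169 q [-0.31  0.19 -0.36  0.   -1.02  0.32]
shift [-1.17  -0.576 -0.082] turn [-0.005  0.002  1.479]
```

```bash
python3 -m inch '1 -0.15 -0.07 -0.08 0 0 0.1;1 -0.3 -0.14 -0.08 0 0 0.2;1 -0.45 -0.21 -0.08 0 0 0.34;1 -0.6 -0.28 -0.08 0 0 0.47;1 -0.75 -0.36 -0.08 0 0 0.6;1 -0.9 -0.45 -0.08 0 0 0.7;1 -1 -0.576 -0.08 0 0 0.8;1 -1 -0.576 -0.08 0 0 0.8;1 -1 -0.576 -0.08 0 0 0.8'
python3 -m inch '1 0 0 0 0 0 0.14;1 0 0 0 0 0 0.28;1 0 0 0 0 0 0.42;1 0 0 0 0 0 0.55;1 0 0 0 0 0 0.68;1 0 0 0 0 0 0.68;1 0 0 0 0 0 0.68;1 0 0 0 0 0 0.68'
python3 go.py .5958 .0133 .018 -3.108
```

```text
t: 25.3
eef_pos: [0.5963, -0.0357, 0.1904]
ee_rot: [3.142, -0.002, -2.394]
force: [-0.8, 0.1, -0.7]
width: 0.0175
t: 26.1
eef_pos: [0.5952, -0.038, 0.1921]
ee_rot: [-3.14, 0.0, -3.106]
force: [0.1, -0.1, -0.4]
width: 0.0176
t 26.1 pos [ 0.5952 -0.038   0.1921] rpy [-3.14   0.    -3.106] F [ 0.1 -0.1 -0.4] w 0.0176 q [ 0.26  0.25 -0.22  0.   -1.1  -1.8 ]
shift [-0.008  0.171  0.58 ] turn [-0.001  0.     0.002]
```

```bash
python3 -m inch '1 -0.008 0.17 0 0 0 0;1 -0.008 0.17 0.15 0 0 0;1 -0.008 0.17 0.3 0 0 0;1 -0.008 0.17 0.45 0 0 0;1 -0.008 0.17 0.52 0 0 0;1 -0.008 0.17 0.56 0 0 0;1 -0.008 0.17 0.579 0 0 0;1 -0.008 0.17 0.579 0 0 0;1 -0.008 0.17 0.579 0 0 0'
python3 -m inch '0.85 0 0 0 0 0 0;0.72 0 0 0 0 0 0;0.72 0 0 0 0 0 0;0.72 0 0 0 0 0 0;0.72 0 0 0 0 0 0'
python3 -m inch '0.72 0 0 -0.1 0 0 0;0.72 0 0 -0.25 0 0 0;0.72 0 0 -0.4 0 0 0;0.72 0 0 -0.5 0 0 0;0.72 0 0 -0.5 0 0 0;0.72 0 0 -0.5 0 0 0'
python3 - <<'E'
from go import *
s,r=show(); rel([.3825,-.339,.17],-1.558,s,r)
f=grab('side'); crop(f,270,190,370,260,8,'c11s')
E
```

```text
t: 27.0
eef_pos: [0.5976, 0.0136, 0.0198]
ee_rot: [-3.141, 0.003, -3.108]
force: [-0.4, 0.6, 0.0]
width: 0.0175
t: 27.5
eef_pos: [0.5966, 0.0134, 0.0188]
ee_rot: [-3.141, 0.001, -3.108]
force: [-0.7, -0.0, -0.1]
width: 0.0245
t: 28.1
eef_pos: [0.5966, 0.0137, 0.1694]
ee_rot: [-3.141, 0.003, -3.109]
force: [-0.3, -0.5, 0.2]
width: 0.0246
t 28.1 pos [0.5966 0.0137 0.1694] rpy [-3.141e+00  3.000e-03 -3.109e+00] F [-0.3 -0.5  0.2] w 0.0246 q [ 0.35  0.27 -0.25  0.   -1.05 -1.89]
shift [ 0.752 -1.152 -0.004] turn [-0.002  0.002 -1.481]
```

View pics/c11s.png

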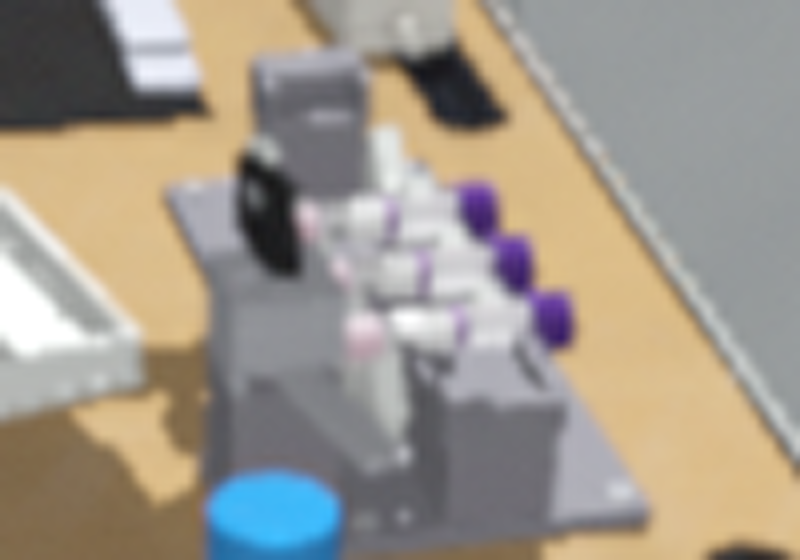

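Three tubes lie in line in the notches with the purple caps on the far side. Fetching the fourth.

```bash
python3 -m inch '0.727 0.09 -0.15 0 0 0 -0.12;0.727 0.18 -0.3 0 0 0 -0.25;0.727 0.29 -0.45 0 0 0 -0.38;0.727 0.39 -0.6 0 0 0 -0.5;0.727 0.5 -0.75 0 0 0 -0.63;0.727 0.6 -0.9 0 0 0 -0.76;0.727 0.7 -1 0 0 0 -0.8;0.727 0.752 -1 0 0 0 -0.8;0.727 0.752 -1 0 0 0 -0.8'
python3 -m inch '0.727 0 0 0 0 0 -0.14;0.727 0 0 0 0 0 -0.28;0.727 0 0 0 0 0 -0.42;0.727 0 0 0 0 0 -0.55;0.727 0 0 0 0 0 -0.68;0.727 0 0 0 0 0 -0.68;0.727 0 0 0 0 0 -0.68'
python3 go.py .3825 -.339 .018 -1.558
```

```text
t: 29.05
eef_pos: [0.3766, -0.2949, 0.1671]
ee_rot: [3.139, -0.001, -2.275]
force: [-0.4, -0.6, -0.1]
width: 0.024
t: 29.75
eef_pos: [0.3806, -0.2935, 0.1679]
ee_rot: [3.141, -0.001, -1.562]
force: [-0.1, 0.2, 0.4]
width: 0.0238
t 29.75 pos [ 0.3806 -0.2935  0.1679] rpy [ 3.141e+00 -1.000e-03 -1.562e+00] F [-0.1  0.2  0.4] w 0.0238 q [-0.25  0.09 -0.49  0.   -1.    0.25]
shift [ 0.152 -0.005  0.5  ] turn [ 0.001 -0.    -0.004]
```

```bash
python3 -m inch '0.727 0.152 -0.005 0 0 0 0;0.727 0.152 -0.005 0.15 0 0 0;0.727 0.152 -0.005 0.3 0 0 0;0.727 0.152 -0.005 0.35 0 0 0;0.727 0.152 -0.005 0.35 0 0 0;0.727 0.152 -0.005 0.35 0 0 0;0.727 0.152 -0.005 0.35 0 0 0'
python3 go.py .3825 -.339 .018 -1.558
```

```text
t: 30.45
eef_pos: [0.3841, -0.3399, 0.0651]
ee_rot: [-3.139, -0.002, -1.559]
force: [0.4, -0.4, 0.5]
width: 0.024
t 30.45 pos [ 0.3841 -0.3399  0.0651] rpy [-3.139e+00 -2.000e-03 -1.559e+00] F [ 0.4 -0.4  0.5] w 0.024 q [-0.34  0.26 -0.55  0.   -0.75  0.35]
shift [-0.003  0.006  0.157] turn [-0.003 -0.002 -0.001]
```

```bash
python3 -m inch '0.727 -0.002 0.004 0 0 0 0;0.727 -0.002 0.004 0.08 0 0 0;0.727 -0.002 0.004 0.156 0 0 0;0.727 -0.002 0.004 0.156 0 0 0'
python3 -m inch '1 0 0 0 0 0 0;1 0 0 0 0 0 0;1 0 0 0 0 0 0;1 0 0 0 0 0 0' 12
python3 -m inch '1 0 0 -0.1 0 0 0;1 0 0 -0.2 0 0 0;1 0 0 -0.35 0 0 0;1 0 0 -0.5 0 0 0;1 0 0 -0.5 0 0 0;1 0 0 -0.5 0 0 0'
python3 -m inch '1 -0.12 -0.07 -0.08 0 0 0.1;1 -0.24 -0.15 -0.08 0 0 0.2;1 -0.36 -0.24 -0.08 0 0 0.34;1 -0.5 -0.33 -0.08 0 0 0.47;1 -0.65 -0.43 -0.08 0 0 0.6;1 -0.8 -0.55 -0.08 0 0 0.7;1 -0.9 -0.65 -0.08 0 0 0.8;1 -1 -0.71 -0.08 0 0 0.8;1 -1 -0.71 -0.08 0 0 0.8;1 -1 -0.71 -0.08 0 0 0.8'
python3 -m inch '1 0 0 0 0 0 0.14;1 0 0 0 0 0 0.28;1 0 0 0 0 0 0.42;1 0 0 0 0 0 0.55;1 0 0 0 0 0 0.68;1 0 0 0 0 0 0.68;1 0 0 0 0 0 0.68;1 0 0 0 0 0 0.68'
python3 go.py .5943 .0573 .018 -3.108
```

```text
t: 30.85
eef_pos: [0.3805, -0.3382, 0.0157]
ee_rot: [3.14, 0.0, -1.56]
force: [-0.1, 0.4, 0.0]
width: 0.0238
t: 31.25
eef_pos: [0.3828, -0.3393, 0.0181]
ee_rot: [-3.138, -0.002, -1.558]
force: [1.0, 0.5, 2.1]
width: 0.0172
t: 31.85
eef_pos: [0.3822, -0.3389, 0.1687]
ee_rot: [-3.137, -0.002, -1.559]
force: [-1.3, 0.7, -1.1]
width: 0.0175
t: 32.85
eef_pos: [0.5903, -0.0353, 0.1889]
ee_rot: [3.141, -0.003, -2.395]
force: [0.2, -0.5, -0.6]
width: 0.0173
t: 33.65
eef_pos: [0.5906, -0.0367, 0.1908]
ee_rot: [-3.14, 0.001, -3.106]
force: [1.3, -0.3, 0.4]
width: 0.0173
t 33.65 pos [ 0.5906 -0.0367  0.1908] rpy [-3.140e+00  1.000e-03 -3.106e+00] F [ 1.3 -0.3  0.4] w 0.0173 q [ 0.27  0.25 -0.23  0.   -1.09 -1.8 ]
shift [-0.023  0.313  0.576] turn [-0.001  0.001  0.002]
```

```bash
python3 -m inch '1 -0.022 0.15 0 0 0 0;1 -0.022 0.3 0 0 0 0;1 -0.022 0.312 0.15 0 0 0;1 -0.022 0.312 0.3 0 0 0;1 -0.022 0.312 0.45 0 0 0;1 -0.022 0.312 0.52 0 0 0;1 -0.022 0.312 0.56 0 0 0;1 -0.022 0.312 0.575 0 0 0;1 -0.022 0.312 0.575 0 0 0;1 -0.022 0.312 0.575 0 0 0'
python3 -m inch '0.85 0 0 0 0 0 0;0.74 0 0 0 0 0 0;0.74 0 0 0 0 0 0;0.74 0 0 0 0 0 0;0.74 0 0 0 0 0 0'
python3 -m inch '0.74 0 0 -0.1 0 0 0;0.74 0 0 -0.25 0 0 0;0.74 0 0 -0.4 0 0 0;0.74 0 0 -0.5 0 0 0;0.74 0 0 -0.6 0 0 0;0.74 0 0 -0.6 0 0 0'
python3 - <<'E'
from go import *
s,r=show()
f=grab('side'); crop(f,270,190,370,260,8,'c12s')
f=grab('top','t12'); crop(f,80,175,200,275,6,'c12t')
E
```

```text
t: 34.65
eef_pos: [0.5941, 0.056, 0.0185]
ee_rot: [-3.139, -0.001, -3.108]
force: [0.0, -6.3, -3.1]
width: 0.0171
t: 35.15
eef_pos: [0.594, 0.0536, 0.0186]
ee_rot: [-3.137, -0.001, -3.108]
force: [4.3, -19.1, -3.6]
width: 0.0223
t: 35.75
eef_pos: [0.5974, 0.0581, 0.2047]
ee_rot: [3.14, 0.011, -3.107]
force: [0.1, 0.2, -0.2]
width: 0.0228
t 35.75 pos [0.5974 0.0581 0.2047] rpy [ 3.14   0.011 -3.107] F [ 0.1  0.2 -0.2] w 0.0228 q [ 0.42  0.25 -0.2   0.   -1.11 -1.96]
```

View pics/c12s.png

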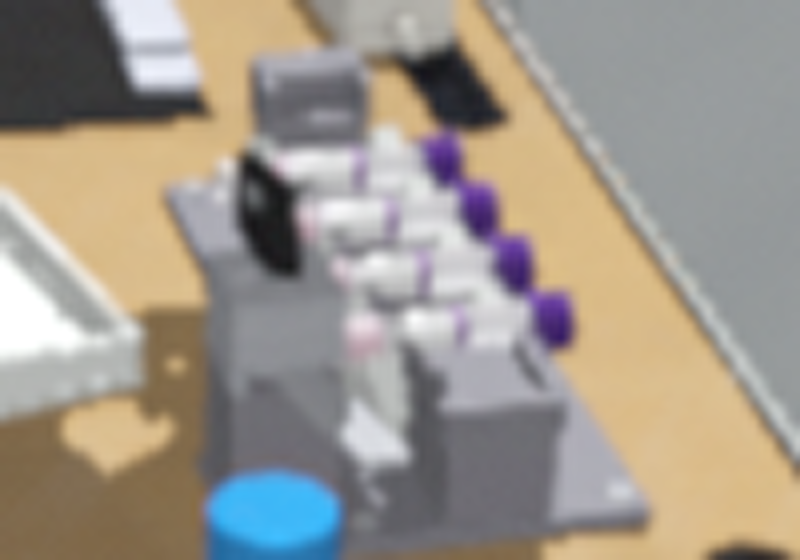

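View pics/t12.png

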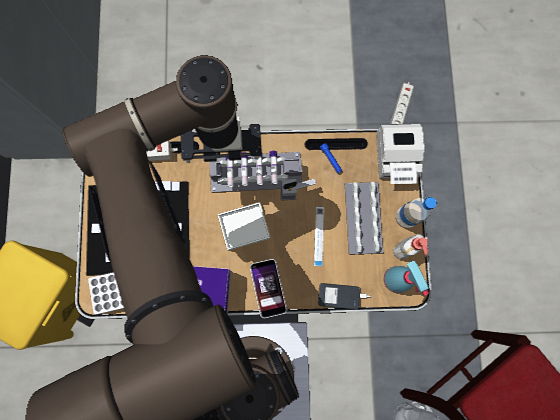

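```bash
python3 -m inch '0.5 0.1 -0.15 0 0 0 -0.12;0.5 0.2 -0.3 0 0 0 -0.25;0.5 0.3 -0.45 0 0 0 -0.38;0.5 0.4 -0.6 0 0 0 -0.5;0.5 0.5 -0.75 0 0 0 -0.63;0.5 0.5 -0.9 0 0 0 -0.76;0.5 0.5 -0.9 0 0 0 -0.8;0.5 0.5 -0.9 0 0 0 -0.8'
python3 -m inch '0.5 0 0 0 0 0 -0.14;0.5 0 0 0 0 0 -0.28;0.5 0 0 0 0 0 -0.42;0.5 0 0 0 0 0 -0.55;0.5 0 0 0 0 0 -0.68;0.5 0 0 0 0 0 -0.68;0.5 0 0 0 0 0 -0.68'
python3 - <<'E'
from go import *
s,r=show()
f=grab('top','t13'); crop(f,80,175,190,275,7,'c13t'); crop(f,200,140,310,205,7,'c13c')
P=cloud(f)
for v0,v1 in((188,215),(215,240),(240,270)):
    Q=P[v0:v1,85:190].reshape(-1,3); g=f['img'][v0:v1,85:190].reshape(-1,3).astype(int).sum(1)
    W=Q[(g>480)&(Q[:,2]>.005)&(Q[:,2]<.03)]
    r=cv2.minAreaRect((W[:,:2]*1000).astype(np.float32)); print('white',len(W),np.round(r[0],1),np.round(r[1],1),round(r[2],2))
    K=Q[(Q[:,2]>.034)&(Q[:,2]<.046)&(g<200)]
    r=cv2.minAreaRect((K[:,:2]*1000).astype(np.float32)); print('rib',len(K),K.mean(0).round(4),np.round(r[0],1),np.round(r[1],1),round(r[2],2))
E
```

```text
t: 36.65
eef_pos: [0.4522, -0.2193, 0.1977]
ee_rot: [-3.141, -0.001, -2.272]
force: [-0.1, 0.6, 0.3]
width: 0.0439
t: 37.35
eef_pos: [0.4534, -0.2168, 0.198]
ee_rot: [-3.141, -0.001, -1.563]
force: [0.6, 0.1, 0.0]
width: 0.0439
t 37.35 pos [ 0.4534 -0.2168  0.198 ] rpy [-3.141e+00 -1.000e-03 -1.563e+00] F [0.6 0.1 0. ] w 0.0439 q [-0.05  0.09 -0.4   0.   -1.07  0.06]
white 170 [520.9 353. ] [ 76.3 277.8] 2.43
rib 0 [nan nan nan] [0. 0.] [0. 0.] 0.0
white 596 [432.9 345.8] [ 30.5 282.8] 0.23
rib 94 [0.4319 0.3349 0.0416] [431.2 335.6] [58.3 15. ] 89.07
white 414 [365.2 357.6] [ 67.8 254.8] 2.53
rib 94 [0.3514 0.3251 0.0411] [351.4 324.8] [14.7 55.8] 2.49<stdin>:10: RuntimeWarning: Mean of empty slice.
  ret = um.true_divide(
```

View pics/c13t.png

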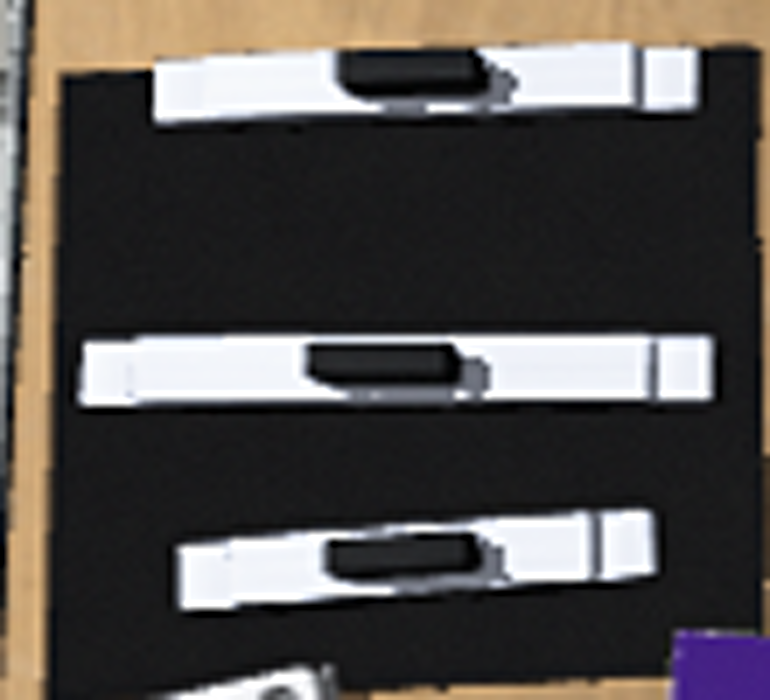

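View pics/c13c.png

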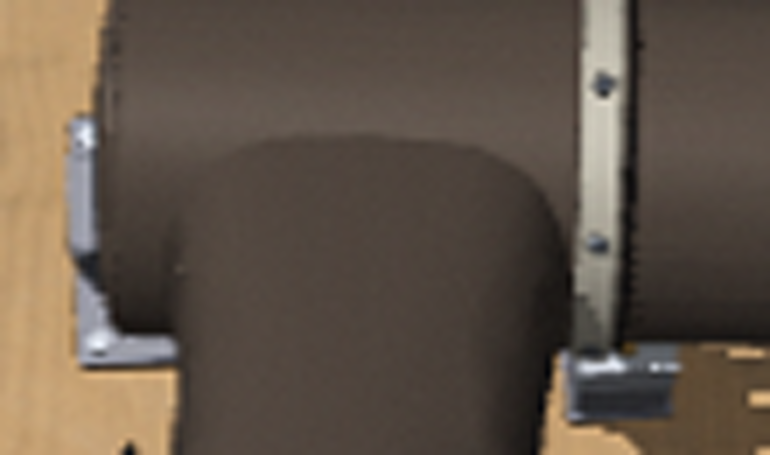

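```bash
python3 - <<'E'
from go import *
f=load('top'); P=cloud(f)
def up(a,b): return 80+a/7-.5,175+b/7-.5
for n,a,b,z in[('LT',153,63,.008),('LB',155,121,.008),('RT',697,49,.008),('RB',697,107,.008)]:
    print(n,pz(f,*up(a,b),z).round(4))
Q=P[178:192,100:182].reshape(-1,3); g=f['img'][178:192,100:182].reshape(-1,3).astype(int).sum(1)
W=Q[(g>480)&(Q[:,2]>.003)&(Q[:,2]<.03)]
r=cv2.minAreaRect((W[:,:2]*1000).astype(np.float32)); print('white',len(W),np.round(r[0],1),np.round(r[1],1),round(r[2],2))
K=Q[(Q[:,2]>.034)&(Q[:,2]<.048)&(g<250)]
r=cv2.minAreaRect((K[:,:2]*1000).astype(np.float32)); print('rib',len(K),K.mean(0).round(4),np.round(r[0],1),np.round(r[1],1),round(r[2],2))
print(P[177:184,135:150:4,2].round(3))
print(load('side').keys())
s=grab('side'); crop(s,200,160,320,220,6,'c14s')
E
```

```text
LT [0.5684 0.4446 0.008 ]
LB [0.5429 0.4427 0.008 ]
RT [0.5694 0.2123 0.008 ]
RB [0.5439 0.2121 0.008 ]
white 487 [560.5 332.6] [236.8  41. ] 88.7
rib 113 [0.5551 0.3268 0.0412] [555.5 327.2] [57.3 16.1] 88.86
[[-0.005 -0.    -0.001  0.001]
 [ 0.001 -0.003 -0.001 -0.005]
 [ 0.001 -0.003 -0.006  0.001]
 [ 0.005 -0.005  0.    -0.002]
 [ 0.005  0.002 -0.003  0.005]
 [ 0.04   0.04   0.039  0.047]
 [ 0.048  0.041  0.046  0.044]]
dict_keys(['img', 'range_z', 'fx', 'fy', 'cx', 'cy', 'extrinsics'])
```

View pics/c14s.png

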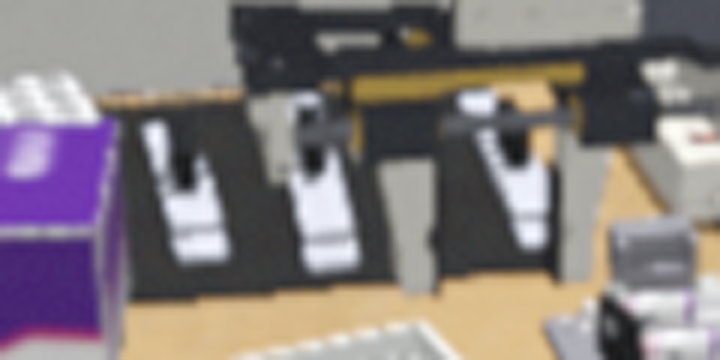

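```bash
python3 -m inch '0.5 -0.15 -0.03 -0.1 0 0 0;0.5 -0.3 -0.06 -0.1 0 0 0;0.5 -0.45 -0.1 -0.1 0 0 0;0.5 -0.6 -0.14 -0.1 0 0 0;0.5 -0.75 -0.18 -0.1 0 0 0;0.5 -0.9 -0.22 -0.1 0 0 0;0.5 -1 -0.25 -0.1 0 0 0;0.5 -1 -0.3 -0.1 0 0 0;0.5 -1 -0.3 -0.1 0 0 0'
python3 go.py .5555 .3275 .12 -1.578
```

```text
t: 38.35
eef_pos: [0.5409, 0.0848, 0.2277]
ee_rot: [-3.141, -0.002, -1.559]
force: [-0.5, -1.0, -0.8]
width: 0.0435
t 38.35 pos [0.5409 0.0848 0.2277] rpy [-3.141e+00 -2.000e-03 -1.559e+00] F [-0.5 -1.  -0.8] w 0.0435 q [ 0.51  0.15 -0.27  0.   -1.15 -0.5 ]
shift [-0.809 -0.058  0.358] turn [-0.001 -0.002  0.018]
```

```bash
python3 -m inch '0.5 -0.15 -0.01 0 0 0 0;0.5 -0.3 -0.02 0 0 0 0;0.5 -0.45 -0.03 0 0 0 0.018;0.5 -0.6 -0.04 0 0 0 0.018;0.5 -0.75 -0.05 0.1 0 0 0.018;0.5 -0.809 -0.058 0.2 0 0 0.018;0.5 -0.809 -0.058 0.35 0 0 0.018;0.5 -0.809 -0.058 0.4 0 0 0.018;0.5 -0.809 -0.058 0.4 0 0 0.018;0.5 -0.809 -0.058 0.4 0 0 0.018'
python3 - <<'E'
from go import *
s,r=show(); rel([.5555,.3275,.021],-1.578,s,r)
f=grab('side'); crop(f,200,130,320,220,6,'c15s')
E
```

```text
t: 39.35
eef_pos: [0.5551, 0.3259, 0.1086]
ee_rot: [-3.14, -0.001, -1.579]
force: [-0.2, 0.3, 0.1]
width: 0.0438
t 39.35 pos [0.5551 0.3259 0.1086] rpy [-3.140e+00 -1.000e-03 -1.579e+00] F [-0.2  0.3  0.1] w 0.0438 q [ 0.83  0.4  -0.21  0.   -0.96 -0.84]
shift [-0.006 -0.001  0.292] turn [-0.001 -0.001 -0.001]
```

View pics/c15s.png

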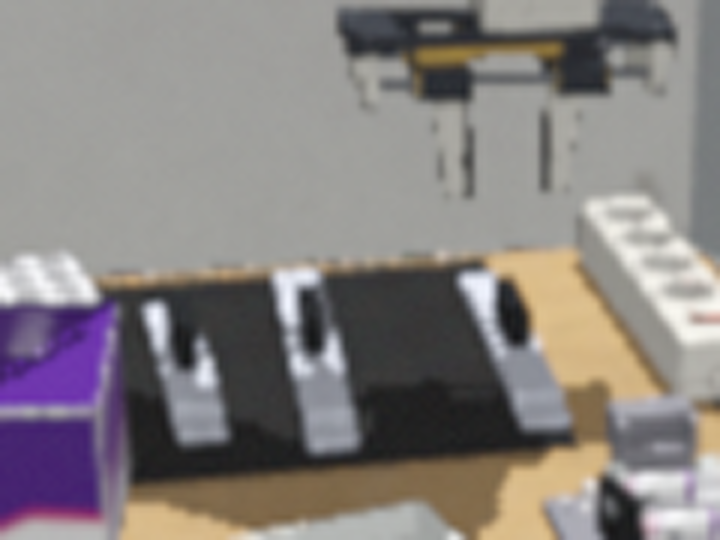

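```bash
python3 -m inch '0.5 -0.006 0 0.12 0 0 0;0.5 -0.006 0 0.24 0 0 0;0.5 -0.006 0 0.28 0 0 0;0.5 -0.006 0 0.288 0 0 0;0.5 -0.006 0 0.288 0 0 0;0.5 -0.006 0 0.288 0 0 0'
python3 -m inch '1 0 0 0 0 0 0;1 0 0 0 0 0 0;1 0 0 0 0 0 0;1 0 0 0 0 0 0;1 0 0 0 0 0 0;1 0 0 0 0 0 0;1 0 0 0 0 0 0' 35
python3 -m inch '1 0 0 -0.05 0 0 0;1 0 0 -0.15 0 0 0;1 0 0 -0.3 0 0 0;1 0 0 -0.45 0 0 0;1 0 0 -0.6 0 0 0;1 0 0 -0.6 0 0 0;1 0 0 -0.6 0 0 0'
python3 - <<'E'
from go import *
s,r=show(); rel([.5971,-.0267,.20],-1.538,s,r)
f=grab('side'); crop(f,200,110,320,220,6,'c16s')
f=grab('top'); crop(f,80,130,190,275,5,'c16t')
E
```

```text
t: 40.0
eef_pos: [0.5557, 0.3292, 0.0237]
ee_rot: [-3.138, 0.001, -1.577]
force: [-0.6, -0.1, 0.5]
width: 0.0439
t: 40.7
eef_pos: [0.5551, 0.3287, 0.0221]
ee_rot: [-3.139, -0.0, -1.577]
force: [1.3, -0.3, 5.4]
width: 0.0153
t: 41.4
eef_pos: [0.5539, 0.3286, 0.2029]
ee_rot: [-3.14, 0.001, -1.578]
force: [0.2, -0.2, -3.9]
width: 0.0158
t 41.4 pos [0.5539 0.3286 0.2029] rpy [-3.140e+00  1.000e-03 -1.578e+00] F [ 0.2 -0.2 -3.9] w 0.0158 q [ 0.84  0.32 -0.1   0.   -1.15 -0.85]
shift [ 1.183 -0.153  0.009] turn [-0.001  0.001 -0.038]
```

View pics/c16s.png

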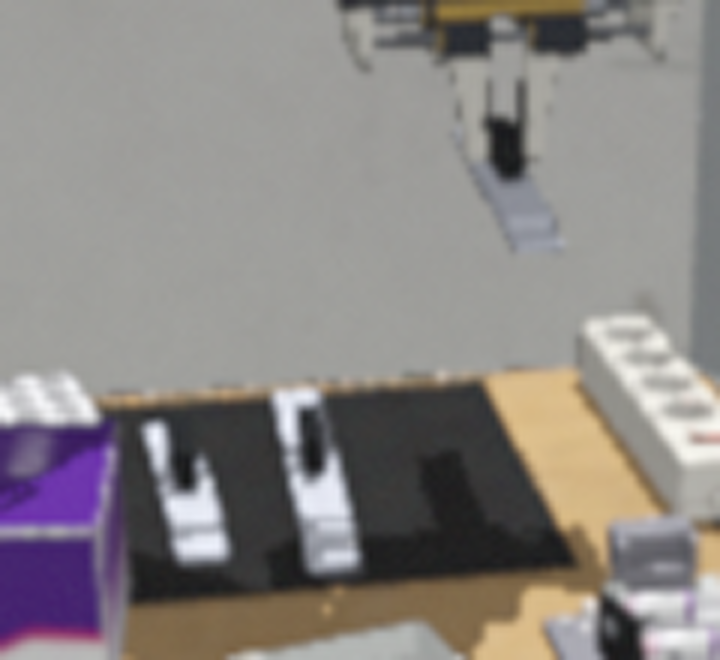

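```bash
python3 -m inch '1 0.12 -0.015 0 0 0 0;1 0.25 -0.03 0 0 0 0;1 0.4 -0.05 0 0 0 -0.02;1 0.55 -0.07 0 0 0 -0.038;1 0.7 -0.09 0 0 0 -0.038;1 0.85 -0.11 0 0 0 -0.038;1 0.95 -0.13 0 0 0 -0.038;1 1 -0.153 0 0 0 -0.038;1 1 -0.153 0 0 0 -0.038;1 1 -0.153 0 0 0 -0.038'
python3 go.py .5971 -.0267 .20 -1.538
```

```text
t: 42.5
eef_pos: [0.5978, 0.0283, 0.2007]
ee_rot: [3.14, -0.001, -1.539]
force: [-0.1, -0.1, -2.3]
width: 0.0158
t 42.5 pos [0.5978 0.0283 0.2007] rpy [ 3.140e+00 -1.000e-03 -1.539e+00] F [-0.1 -0.1 -2.3] w 0.0158 q [ 0.37  0.25 -0.2   0.   -1.12 -0.34]
shift [0.183 0.008 0.003] turn [ 0.001 -0.001 -0.001]
```

```bash
python3 -m inch '1 0.1 0.004 0 0 0 0;1 0.183 0.008 0 0 0 0;1 0.183 0.008 0 0 0 0;1 0.183 0.008 0.12 0 0 0;1 0.183 0.008 0.24 0 0 0;1 0.183 0.008 0.34 0 0 0;1 0.183 0.008 0.34 0 0 0;1 0.183 0.008 0.34 0 0 0;1 0.183 0.008 0.34 0 0 0'
python3 - <<'E'
from go import *
from ov import *
s,r=show(); rel([.5971,-.0267,.067],-1.538,s,r)
T=tf(.6025,-.0085,.033)
B=tf(0,0,s['ee_rot'][2]+np.pi/2); B[:3,3]=s['eef_pos']-[0,0,.0195]
bar=[(B,rect(-.014,.014,-.115,.115,0),(255,255,0)),(B,rect(-.014,.014,-.091,.091,.014),(255,0,255))]
f=grab('side'); overlay(f,(270,180,370,260),8,carrier(T)+bar,'c17s'); crop(f,270,180,370,260,8,'c17')
f=grab('top'); overlay(f,(200,130,310,210),7,carrier(T)+bar,'c17t')
E
```

```text
t: 43.4
eef_pos: [0.5991, -0.026, 0.1019]
ee_rot: [-3.138, -0.001, -1.536]
force: [0.6, 0.1, -1.6]
width: 0.0155
t 43.4 pos [ 0.5991 -0.026   0.1019] rpy [-3.138e+00 -1.000e-03 -1.536e+00] F [ 0.6  0.1 -1.6] w 0.0155 q [ 0.28  0.34 -0.32  0.   -0.9  -0.25]
shift [0.002 0.007 0.116] turn [-0.004 -0.001  0.001]
```

View pics/c17s.png

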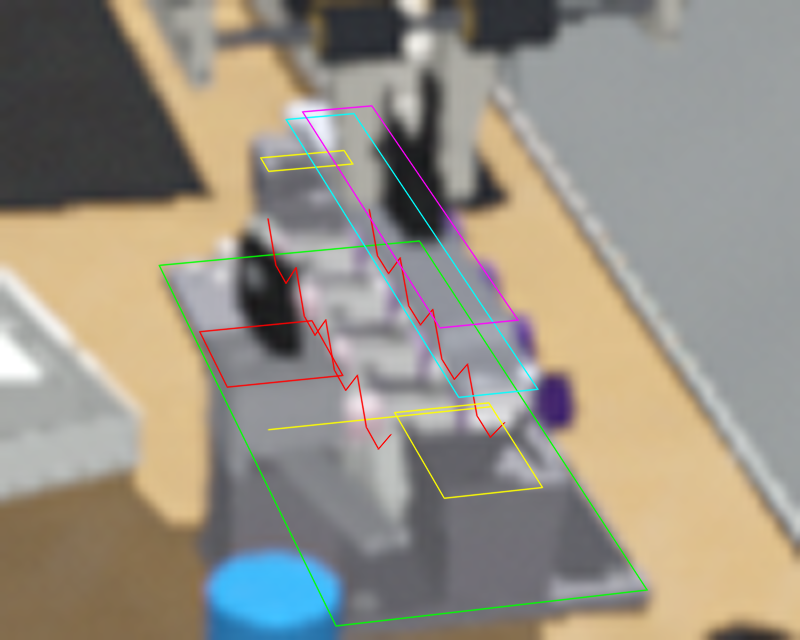

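View pics/c17.png

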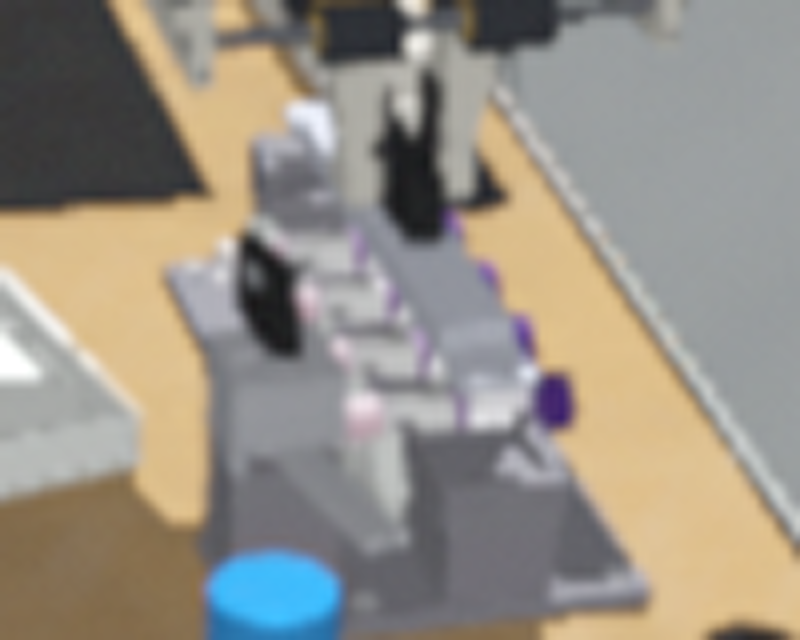

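View pics/c17t.png

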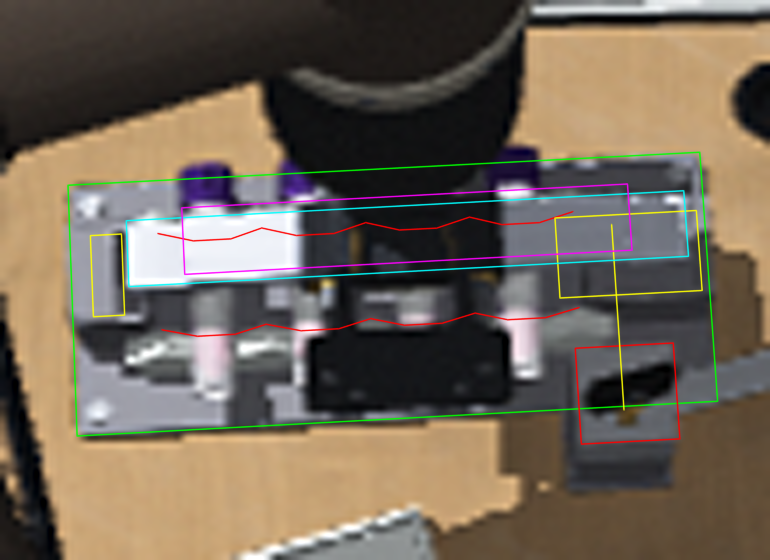

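```bash
python3 - <<'E'
from go import *
from ov import *
f=load('side')
im=cv2.resize(f['img'][215:260,310:355],None,fx=16,fy=16,interpolation=cv2.INTER_CUBIC)[:,:,::-1]
cv2.imwrite('pics/c18.png',im)
a=cv2.imread('pics/side0.png'); cv2.imwrite('pics/c18b.png',cv2.resize(a[215:260,310:355],None,fx=16,fy=16,interpolation=cv2.INTER_CUBIC))
E
```

```text
(no output)
```

View pics/c18.png

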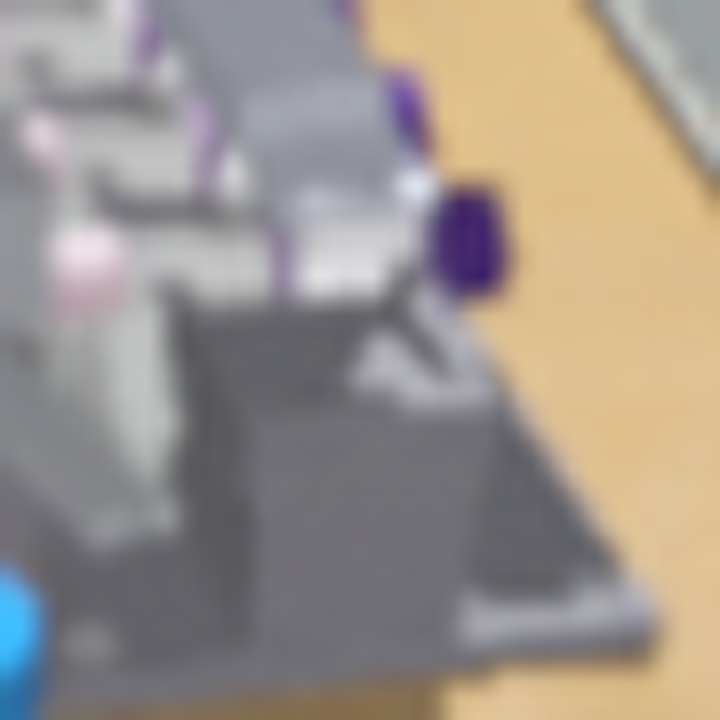

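View pics/c18b.png

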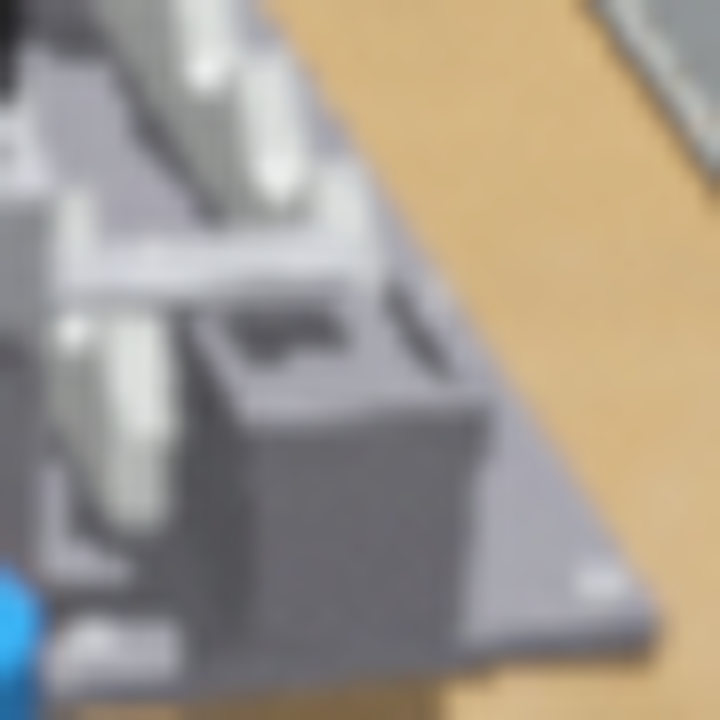

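```bash
python3 - <<'E'
from ov import *
f=load('side'); st=arm.get_state(); print(st['eef_pos'])
T=tf(.6025,-.0085,.033)
def q(p): return (px(f,(T@np.append(p,1))[:3])-[310,215]+.5)*16
B=tf(0,0,st['ee_rot'][2]+np.pi/2); B[:3,3]=st['eef_pos']-[0,0,.0195]
def qb(p): return (px(f,(B@np.append(p,1))[:3])-[310,215]+.5)*16
for n,p in[('lip L in',(-.0235,-.143,.055)),('lip R in',(.0115,-.143,.055)),('lipL out',(-.0265,-.146,.055)),('lipR out',(.0145,-.146,.055)),('base corner far',(.05,-.147,.006)),('tooth1 far rail peak',(.02,-.088,.044)),('cam tip0',(.004,-.103,.063))]: print(n,q(p).round(0))
for n,p in[('tongue top L',(-.014,-.115,.006)),('tongue top R',(.014,-.115,.006)),('bot L',(-.014,-.115,0)),('bot R',(.014,-.115,0)),('step top L',(-.014,-.091,.014)),('step top R',(.014,-.091,.014)),('step bL',(-.014,-.091,.006)),('step bR',(.014,-.091,.006))]: print(n,qb(p).round(0))
print((T@[ -.006,-.018,0,1]).round(4))
E
```

```text
[ 0.59894595 -0.02624604  0.10195156]
lip L in [255. 409.]
lip R in [452. 387.]
lipL out [243. 420.]
lipR out [475. 394.]
base corner far [653. 619.]
tooth1 far rail peak [395. 281.]
cam tip0 [341. 238.]
tongue top L [277. 203.]
tongue top R [436. 187.]
bot L [275. 234.]
bot R [434. 218.]
step top L [238.  95.]
step top R [394.  80.]
step bL [235. 137.]
step bR [392. 121.]
[ 0.5971 -0.0267  0.      1.    ]
```

```bash
python3 -m inch '1 0.002 0.004 0.05 0 0 0;1 0.002 0.004 0.08 0 0 0;1 0.002 0.004 0.1 0 0 0;1 0.002 0.004 0.105 0 0 0;1 0.002 0.004 0.105 0 0 0'
python3 -m inch '1 0 0 0.003 0 0 0;1 0 0 0.006 0 0 0;1 0 0 0.01 0 0 0;1 0 0 0.01 0 0 0'
python3 - <<'E'
from go import *
from ov import *
s,r=show();print(s['moment'])
f=grab('side');crop(f,290,200,360,260,11,'c19s')
f=grab('top');crop(f,200,130,310,210,7,'c19t')
E
```

```text
t: 44.0
eef_pos: [0.5967, -0.0275, 0.0686]
ee_rot: [-3.141, -0.001, -1.538]
force: [0.3, -0.4, -0.9]
width: 0.0155
t: 44.4
eef_pos: [0.5968, -0.0275, 0.0671]
ee_rot: [-3.14, -0.001, -1.537]
force: [-4.0, 1.2, 9.3]
width: 0.0159
t 44.4 pos [ 0.5968 -0.0275  0.0671] rpy [-3.140e+00 -1.000e-03 -1.537e+00] F [-4.   1.2  9.3] w 0.0159 q [ 0.28  0.38 -0.36  0.   -0.83 -0.25]
[ 0.51660051  1.67437078 -0.01326456]
```

View pics/c19s.png

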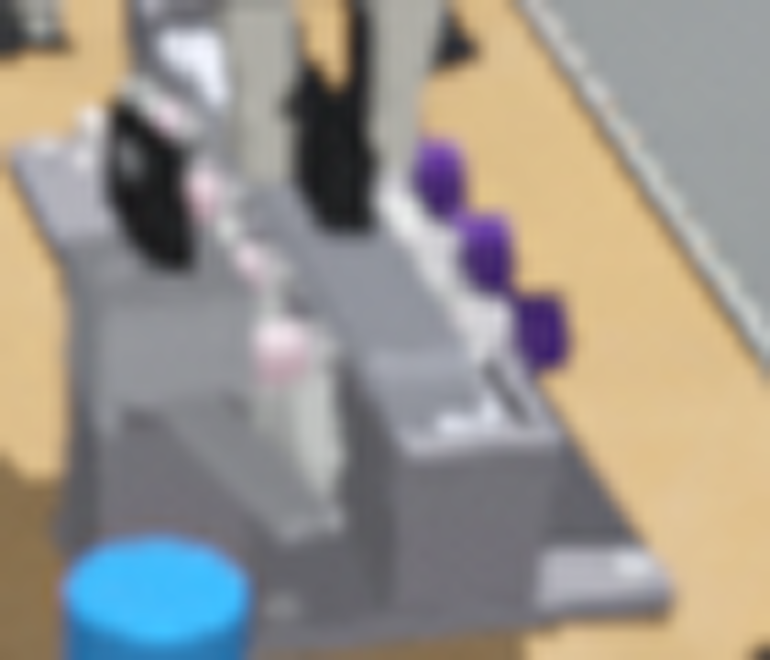

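View pics/c19t.png

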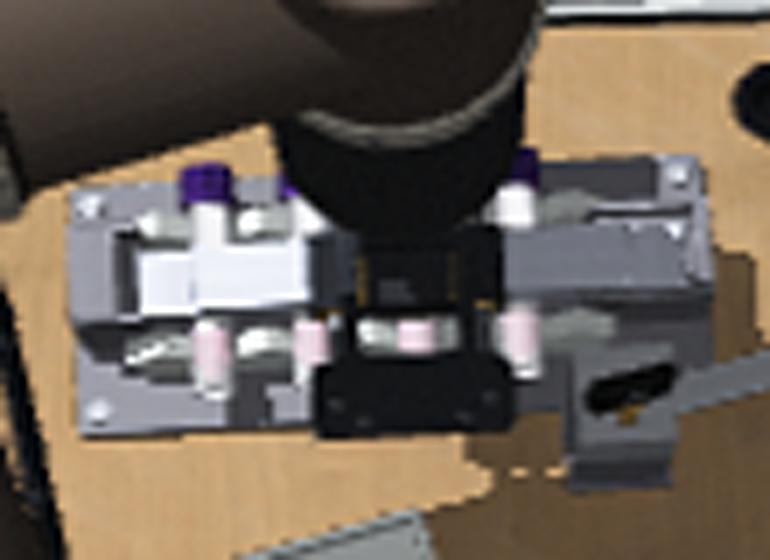

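```bash
python3 -m inch '1 0 -0.003 -0.005 0 0 0;1 -0.01 -0.003 -0.005 0 0 0;1 -0.02 -0.003 -0.005 0 0 0;1 -0.03 -0.003 -0.005 0 0 0;1 -0.04 -0.003 -0.005 0 0 0;1 -0.048 -0.003 -0.005 0 0 0;1 -0.053 -0.003 -0.005 0 0 0;1 -0.053 -0.003 -0.005 0 0 0'
python3 - <<'E'
from go import *
s,r=show();print(s['moment'].round(2))
print('local',R.from_euler('z',-.033).apply(s['eef_pos']-[.6025,-.0085,0]).round(4))
f=grab('side');crop(f,290,200,360,260,11,'c20s')
f=grab('top');crop(f,200,130,310,210,7,'c20t')
E
```

```text
t: 45.3
eef_pos: [0.5971, -0.0112, 0.0671]
ee_rot: [-3.14, -0.001, -1.537]
force: [-1.0, 1.4, 2.0]
width: 0.0156
t 45.3 pos [ 0.5971 -0.0112  0.0671] rpy [-3.140e+00 -1.000e-03 -1.537e+00] F [-1.   1.4  2. ] w 0.0156 q [ 0.31  0.38 -0.36  0.   -0.83 -0.28]
[ 0.23  0.14 -0.04]
local [-0.0055 -0.0025  0.0671]
```

View pics/c20s.png

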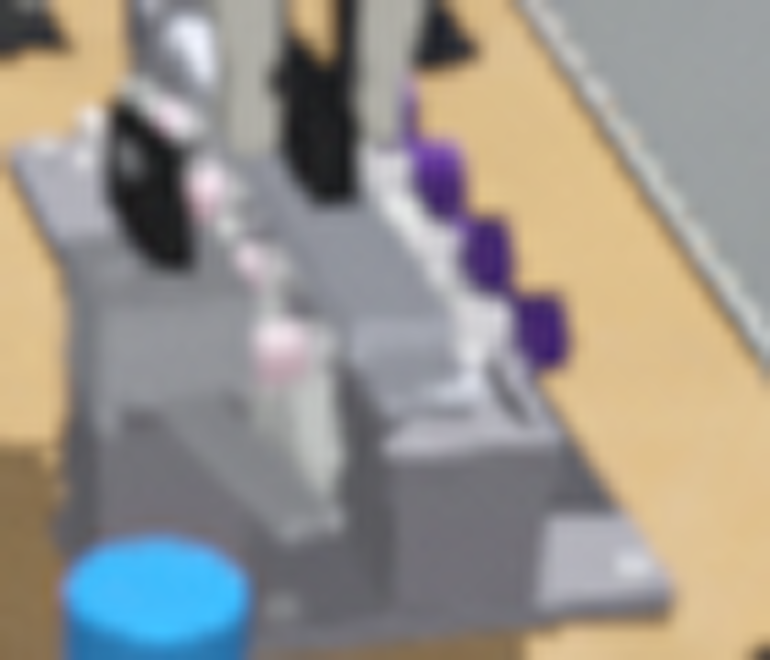

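View pics/c20t.png

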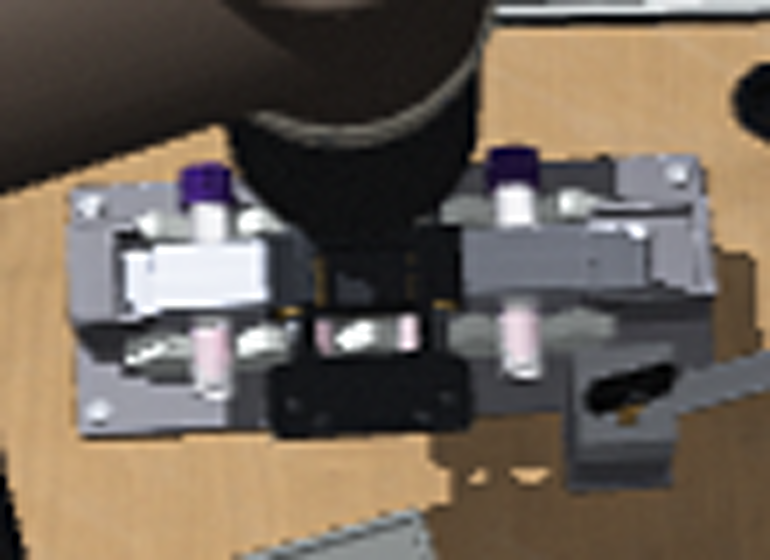

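```bash
python3 -m inch '1 -0.005 0 0 0 0 0;1 -0.01 0 0 0 0 0;1 -0.01 0 0 0 0 0'
python3 -m inch '1 -0.004 0 0 0 0 0;1 -0.008 0 0 0 0 0;1 -0.008 0 0 0 0 0'
python3 go.py .597 -.008 .067 -1.538
```

```text
t: 45.7
eef_pos: [0.597, -0.0086, 0.0671]
ee_rot: [-3.14, -0.001, -1.538]
force: [0.1, -1.3, 2.3]
width: 0.016
t: 46.0
eef_pos: [0.5968, -0.0071, 0.0671]
ee_rot: [-3.141, -0.002, -1.538]
force: [0.5, -7.0, 3.0]
width: 0.0156
t 46.0 pos [ 0.5968 -0.0071  0.0671] rpy [-3.141e+00 -2.000e-03 -1.538e+00] F [ 0.5 -7.   3. ] w 0.0156 q [ 0.32  0.38 -0.36  0.   -0.83 -0.29]
shift [ 0.003 -0.001  0.   ] turn [-0.001 -0.002  0.   ]
```

```bash
python3 -m inch '1 -0.004 0 0 0 0 0;1 -0.004 0 0 0 0 0'
python3 -m inch '0.9 0.003 0 0 0 0 0;0.7 0.003 0 0 0 0 0;0.5 0.003 0 0 0 0 0;0.5 0.003 0 0 0 0 0;0.5 0 0 0 0 0 0'
python3 -m inch '0.5 0 0 -0.1 0 0 0;0.5 0 0 -0.25 0 0 0;0.5 0 0 -0.4 0 0 0;0.5 0 0 -0.5 0 0 0;0.5 0 0 -0.5 0 0 0;0.5 0 0 -0.5 0 0 0'
python3 - <<'E'
from go import *
s,r=show(); rel([.5310,-.1135,.20],-1.499,s,r)
f=grab('side');crop(f,290,190,360,260,10,'c21s')
f=grab('top');crop(f,200,130,310,210,7,'c21t')
E
```

```text
t: 46.2
eef_pos: [0.5966, -0.007, 0.0671]
ee_rot: [-3.141, -0.003, -1.538]
force: [0.7, -11.5, 2.9]
width: 0.0159
t: 46.7
eef_pos: [0.5966, -0.0047, 0.0667]
ee_rot: [-3.141, -0.001, -1.538]
force: [0.0, 0.9, -0.6]
width: 0.0411
t: 47.3
eef_pos: [0.5967, -0.0044, 0.2175]
ee_rot: [-3.139, -0.0, -1.538]
force: [-0.3, -0.1, -0.5]
width: 0.0435
t 47.3 pos [ 0.5967 -0.0044  0.2175] rpy [-3.139 -0.    -1.538] F [-0.3 -0.1 -0.5] w 0.0435 q [ 0.32  0.24 -0.18  0.   -1.15 -0.29]
shift [0.356 0.231 0.058] turn [-0.002 -0.    -0.037]
```

View pics/c21s.png

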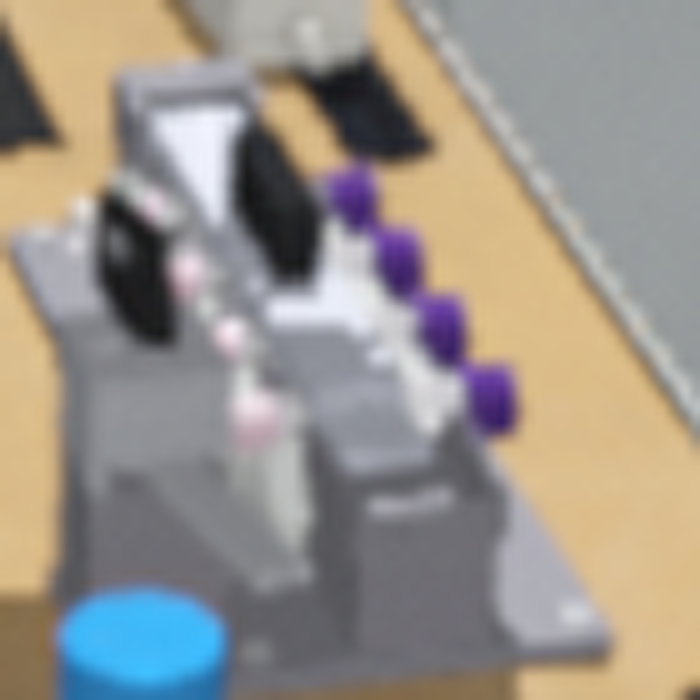

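View pics/c21t.png

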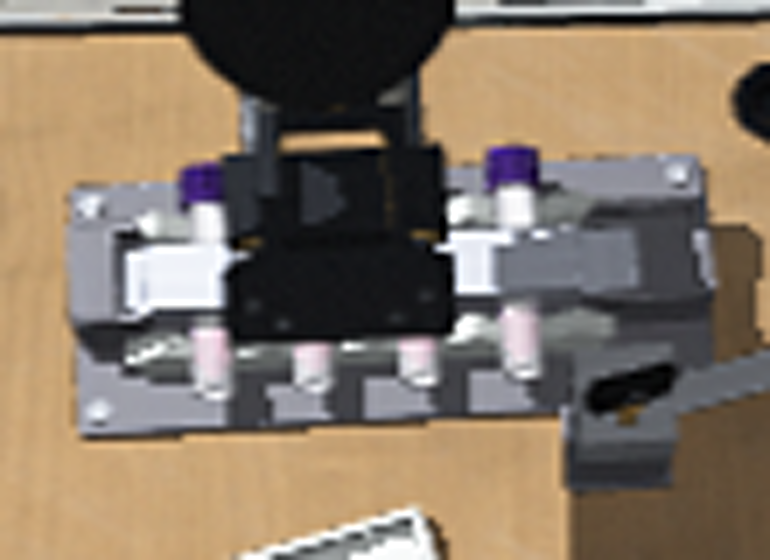

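```bash
python3 -m inch '0.5 0.15 0.1 0.02 0 0 0;0.5 0.3 0.2 0.05 0 0 0;0.5 0.356 0.231 0.058 0 0 -0.07;0.5 0.356 0.231 0.058 0 0 -0.07;0.5 0.356 0.231 0.058 0 0 -0.07;0.5 0.356 0.231 0.058 0 0 -0.07'
python3 - <<'E'
from go import *
s,r=show(); rel([.5310,-.1135,.10],-1.46,s,r)
f=grab('side');crop(f,290,190,360,260,10,'c22s')
E
```

```text
t: 48.0
eef_pos: [0.5311, -0.1135, 0.199]
ee_rot: [-3.142, -0.001, -1.465]
force: [-0.0, -0.5, -0.1]
width: 0.0439
t 48.0 pos [ 0.5311 -0.1135  0.199 ] rpy [-3.142e+00 -1.000e-03 -1.465e+00] F [-0.  -0.5 -0.1] w 0.0439 q [ 0.15  0.16 -0.32  0.   -1.09 -0.05]
shift [-0.    0.    0.33] turn [-0.    -0.001 -0.005]
```

View pics/c22s.png

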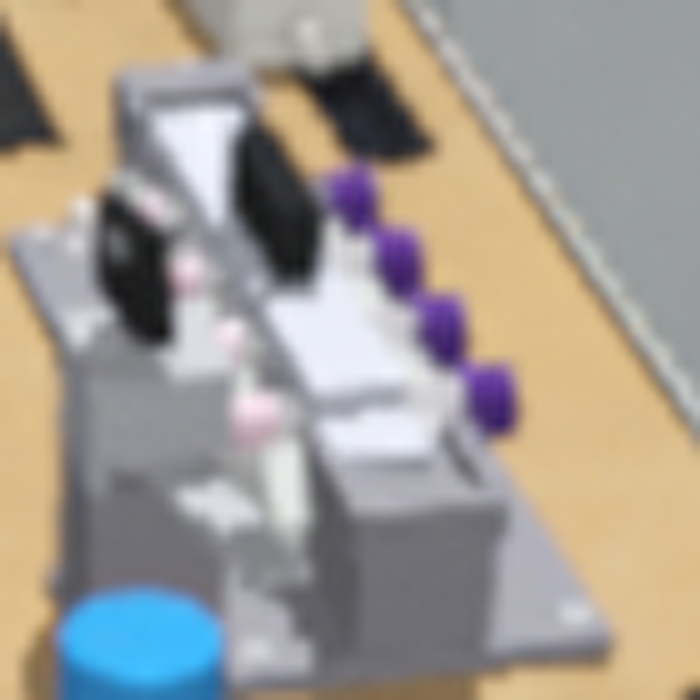

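```bash
python3 -m inch '0.5 0 0 0.15 0 0 0;0.5 0 0 0.28 0 0 0;0.5 0 0 0.328 0 0 0;0.5 0 0 0.328 0 0 0;0.5 0 0 0.328 0 0 0'
python3 -m inch '1 0 0 0 0 0 0;1 0 0 0 0 0 0;1 0 0 0 0 0 0;1 0 0 0 0 0 0;1 0 0 0 0 0 0;1 0 0 0 0 0 0;1 0 0 0 0 0 0' 25
python3 go.py .531 -.1135 .10 .17
```

```text
t: 48.55
eef_pos: [0.5318, -0.1135, 0.1016]
ee_rot: [-3.141, -0.002, -1.463]
force: [0.8, -1.0, 0.5]
width: 0.044
t: 49.25
eef_pos: [0.5324, -0.1139, 0.1019]
ee_rot: [-3.138, -0.001, -1.464]
force: [4.5, 0.3, 0.3]
width: 0.01
t 49.25 pos [ 0.5324 -0.1139  0.1019] rpy [-3.138e+00 -1.000e-03 -1.464e+00] F [4.5 0.3 0.3] w 0.01 q [ 0.15  0.26 -0.45  0.   -0.86 -0.05]
shift [-0.002  0.005  0.006] turn [-0.002 -0.004 -1.56 ]
```

```bash
python3 -m inch '1 0.002 -0.004 0 0 0 -0.1;1 0.002 -0.004 0 0 0 -0.23;1 0.002 -0.004 0 0 0 -0.36;1 0.002 -0.004 0 0 0 -0.49;1 0.002 -0.004 0 0 0 -0.62;1 0.002 -0.004 0 0 0 -0.75;1 0.002 -0.004 0 0 0 -0.85;1 0.002 -0.004 0 0 0 -0.85'
python3 go.py .533 -.1142 .10 .17
python3 -m inch '1 0 0 0 0 0 -0.12;1 0 0 0 0 0 -0.25;1 0 0 0 0 0 -0.38;1 0 0 0 0 0 -0.5;1 0 0 0 0 0 -0.6;1 0 0 0 0 0 -0.6'
python3 - <<'E'
from go import *
s,r=show(); rel([.5330,-.1142,.10],.17,s,r); print(s['moment'].round(2))
f=grab('side');crop(f,290,190,360,260,10,'c23s')
E
```

```text
t: 50.05
eef_pos: [0.5318, -0.1149, 0.1015]
ee_rot: [3.14, -0.001, -0.573]
force: [-0.3, -2.3, 5.1]
width: 0.0099
t 50.05 pos [ 0.5318 -0.1149  0.1015] rpy [ 3.14e+00 -1.00e-03 -5.73e-01] F [-0.3 -2.3  5.1] w 0.0099 q [ 0.15  0.26 -0.44  0.   -0.87  0.85]
shift [ 0.002 -0.004  0.005] turn [ 0.002 -0.001 -0.709]
t: 50.65
eef_pos: [0.5315, -0.1157, 0.1015]
ee_rot: [3.139, 0.001, 0.054]
force: [-1.1, -5.9, 4.6]
width: 0.0096
t 50.65 pos [ 0.5315 -0.1157  0.1015] rpy [3.139e+00 1.000e-03 5.400e-02] F [-1.1 -5.9  4.6] w 0.0096 q [ 0.15  0.26 -0.44  0.   -0.87  1.47]
shift [ 0.005 -0.005  0.005] turn [ 0.003  0.001 -0.111]
[-2.48  0.25 -0.04]
```

View pics/c23s.png

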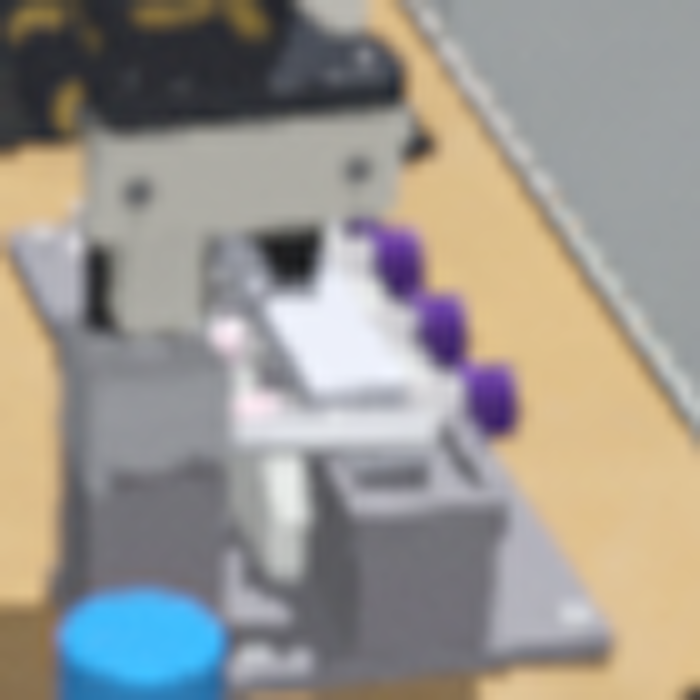

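```bash
python3 -m inch '1 0 0.003 0 0 0 -0.06;1 0 0.003 0 0 0 -0.115;1 0 0.003 0 0 0 -0.115;1 0 0.003 0 0 0 -0.115'
python3 - <<'E'
from go import *
s,r=show(); print(s['moment'].round(2))
f=grab('side');crop(f,290,190,360,260,10,'c24s')
from ov import *
T=tf(.6033,-.0088,.033)
for a in(-.1,0,.1,.2):
  overlay
  p=[(T@np.array([-.076+.08*np.cos(a)-w*np.sin(a)*-1*0,-.103-.08*np.sin(a),.063,1]))[:3]]
  print(a,((px(f,p[0])-[290,190]+.5)*10).round(0))
E
```

```text
t: 51.1
eef_pos: [0.5316, -0.1161, 0.1015]
ee_rot: [3.14, 0.001, 0.171]
force: [-1.6, -3.0, 5.4]
width: 0.0101
t 51.1 pos [ 0.5316 -0.1161  0.1015] rpy [3.14e+00 1.00e-03 1.71e-01] F [-1.6 -3.   5.4] w 0.0101 q [ 0.15  0.26 -0.44  0.   -0.87  1.59]
[-1.37  0.44 -0.05]Traceback (most recent call last):
  File "<stdin>", line 8, in <module>
NameError: name 'w' is not defined. Did you mean: 'pw'?
```

View pics/c24s.png

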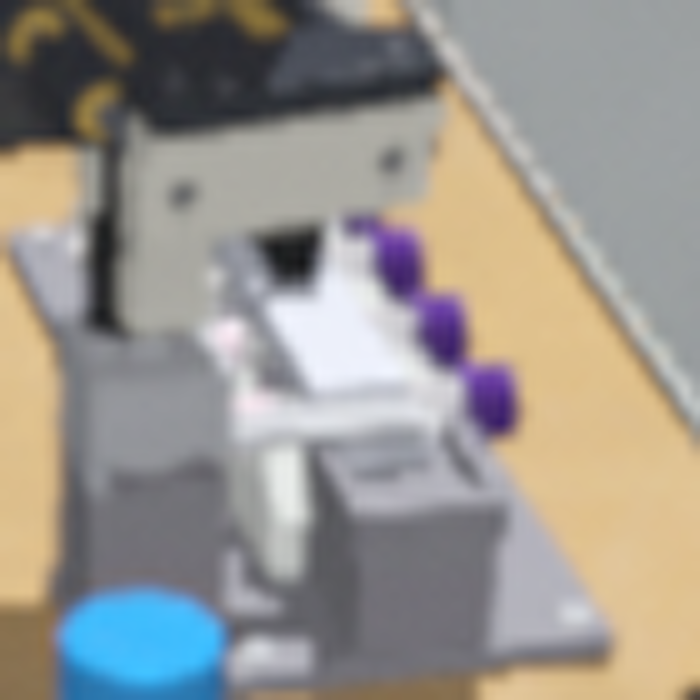

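```bash
python3 - <<'E'
from ov import *
f=load('side')
a=cv2.imread('pics/side0.png')[218:242,305:345]; b=f['img'][218:242,305:345][:,:,::-1]
cv2.imwrite('pics/c25.png',cv2.resize(np.vstack([a,b]),None,fx=16,fy=12,interpolation=cv2.INTER_CUBIC))
T=tf(.6025,-.0085,.033)
for a in(-.15,0,.15):
  for r in(.03,.08):
    p=(T@np.array([-.076+r*np.cos(a),-.103-r*np.sin(a),.063,1]))[:3]
    print(a,r,((px(f,p)-[305,218]+.5)*[16,12]).round(0))
E
```

```text
-0.15 0.03 [135. 154.]
-0.15 0.08 [395. 118.]
0 0.03 [144. 164.]
0 0.08 [421. 142.]
0.15 0.03 [149. 173.]
0.15 0.08 [437. 167.]
```

View pics/c25.png

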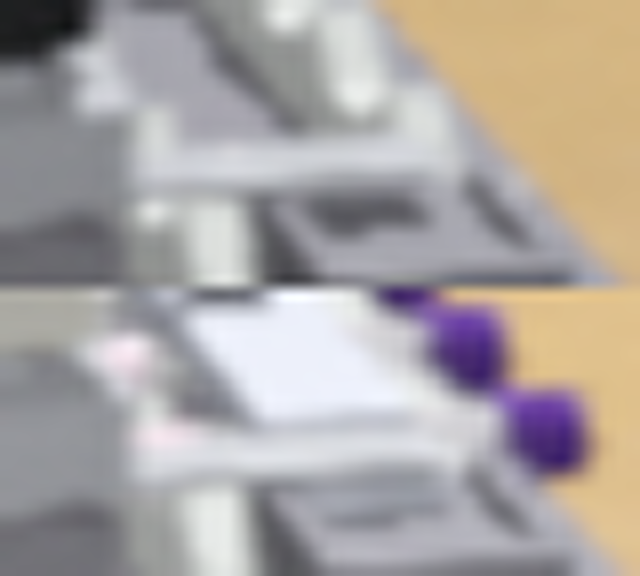

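```bash
python3 -m inch '1 0 0.002 0 0 0 -0.03;1 0 0.002 0 0 0 -0.03;1 0 0.002 0 0 0 -0.03'
python3 - <<'E'
from go import *
s,r=show(); print(s['moment'].round(2))
f=grab('side')
a=cv2.imread('pics/side0.png')[218:242,305:345]; b=f['img'][218:242,305:345][:,:,::-1]
cv2.imwrite('pics/c26.png',cv2.resize(np.vstack([a,b]),None,fx=16,fy=12,interpolation=cv2.INTER_CUBIC))
E
```

```text
t: 51.45
eef_pos: [0.5317, -0.1163, 0.1015]
ee_rot: [3.14, 0.001, 0.202]
force: [-3.1, -0.6, 5.4]
width: 0.0098
t 51.45 pos [ 0.5317 -0.1163  0.1015] rpy [3.14e+00 1.00e-03 2.02e-01] F [-3.1 -0.6  5.4] w 0.0098 q [ 0.15  0.26 -0.44  0.   -0.87  1.63]
[-0.31  0.72 -0.04]
```

View pics/c26.png

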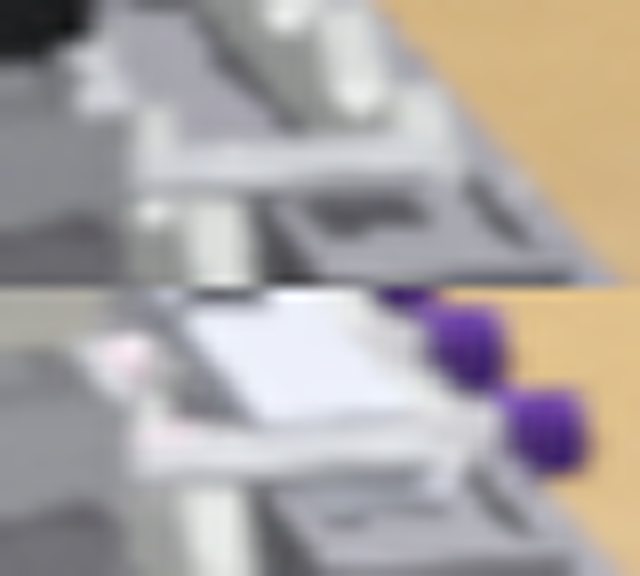

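```bash
python3 -m inch '1 0 0 0 0 0 0.08;1 0 0 0 0 0 0.155;1 0 0 0 0 0 0.155;1 0 0 0 0 0 0.155'
python3 -m inch '1 0 0 -0.015 0 0 0;1 0 0 -0.03 0 0 0;1 0 0 -0.03 0 0 0'
python3 go.py .533 -.115 .2 .033
```

```text
t: 51.9
eef_pos: [0.5322, -0.1161, 0.1015]
ee_rot: [3.14, -0.001, 0.043]
force: [-0.4, -0.5, 6.6]
width: 0.0096
t: 52.2
eef_pos: [0.5325, -0.1159, 0.1107]
ee_rot: [3.141, -0.001, 0.043]
force: [0.6, -0.3, -0.6]
width: 0.0101
t 52.2 pos [ 0.5325 -0.1159  0.1107] rpy [ 3.141e+00 -1.000e-03  4.300e-02] F [ 0.6 -0.3 -0.6] w 0.0101 q [ 0.15  0.25 -0.43  0.   -0.89  1.47]
shift [ 0.002 -0.003 -0.298] turn [ 0.001 -0.001  0.01 ]
```

```bash
python3 -m inch '1 0 0 -0.03 0 0 0;1 0 0 -0.06 0 0 0;1 0 0 -0.09 0 0 0;1 0 0 -0.12 0 0 0;1 0 0 -0.2 0 0 0;1 0 0 -0.3 0 0 0;1 0 0 -0.3 0 0 0;1 0 0 -0.3 0 0 0'
python3 - <<'E'
from go import *
s,r=show(); rel([.4292,.0211,.12],.27,s,r)
f=grab('side');crop(f,280,160,360,260,7,'c27s')
E
```

```text
t: 53.0
eef_pos: [0.5327, -0.1157, 0.2014]
ee_rot: [3.141, -0.003, 0.043]
force: [-0.9, -0.0, -1.9]
width: 0.0099
t 53.0 pos [ 0.5327 -0.1157  0.2014] rpy [ 3.141e+00 -3.000e-03  4.300e-02] F [-0.9 -0.  -1.9] w 0.0099 q [ 0.15  0.16 -0.32  0.   -1.09  1.47]
shift [-0.326 -0.471  0.27 ] turn [ 0.001 -0.003 -0.216]
```

View pics/c27s.png

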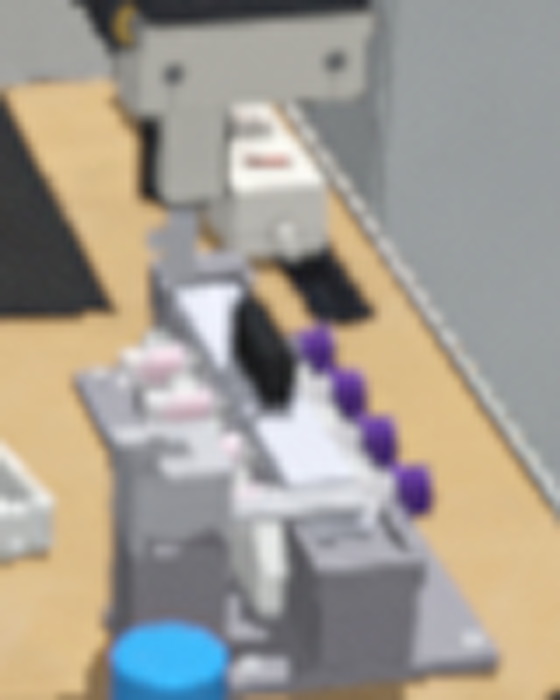

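```bash
python3 -m inch '1 -0.1 -0.15 0 0 0 0;1 -0.2 -0.3 0 0 0 -0.1;1 -0.33 -0.45 0 0 0 -0.21;1 -0.33 -0.497 0 0 0 -0.21;1 -0.33 -0.497 0.1 0 0 -0.21;1 -0.33 -0.497 0.25 0 0 -0.21;1 -0.33 -0.497 0.35 0 0 -0.21;1 -0.33 -0.497 0.35 0 0 -0.21;1 -0.33 -0.497 0.35 0 0 -0.21'
python3 - <<'E'
from go import *
s,r=show(); rel([.427,.029,.060],.262,s,r)
f=grab('side');crop(f,220,170,340,260,6,'c28s')
E
```

```text
t: 53.95
eef_pos: [0.4269, 0.0284, 0.095]
ee_rot: [3.139, 0.001, 0.264]
force: [-0.0, 0.5, 0.9]
width: 0.0095
t 53.95 pos [0.4269 0.0284 0.095 ] rpy [3.139e+00 1.000e-03 2.640e-01] F [-0.   0.5  0.9] w 0.0095 q [ 0.53  0.09 -0.69  0.   -0.79  1.3 ]
shift [ 0.001 -0.002  0.117] turn [0.002 0.001 0.002]
```

View pics/c28s.png

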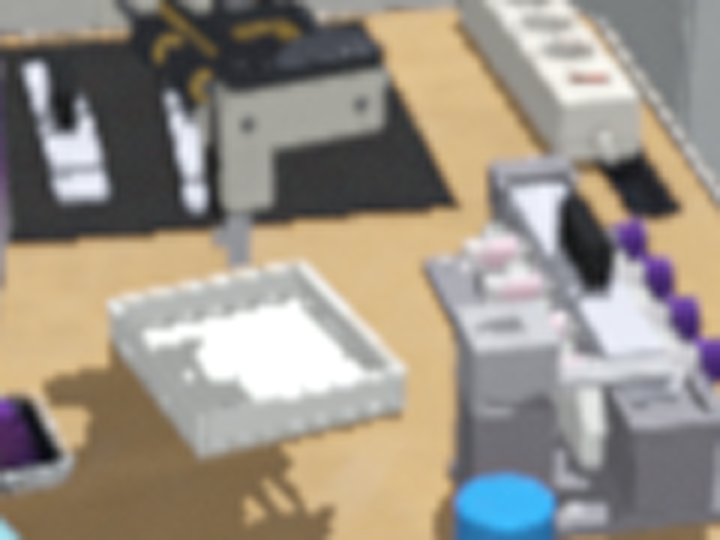

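```bash
python3 -m inch '1 0 0 0 0.12 0 0;1 0 0 0 0.25 0 0;1 0 0 0.05 0.333 0 0;1 0 0 0.1 0.333 0 0;1 0 0 0.14 0.333 0 0;1 0 0 0.155 0.333 0 0;1 0 0 0.162 0.333 0 0;1 0 0 0.162 0.333 0 0;1 0 0 0.162 0.333 0 0'
python3 - <<'E'
from go import *
s,r=show()
f=grab('side');crop(f,220,170,340,260,6,'c29s')
f=grab('top');crop(f,200,180,290,270,7,'c29t')
E
```

```text
t: 54.9
eef_pos: [0.4273, 0.0293, 0.0471]
ee_rot: [-2.794, -0.002, 0.265]
force: [0.2, 0.5, -0.1]
width: 0.0096
t 54.9 pos [0.4273 0.0293 0.0471] rpy [-2.794e+00 -2.000e-03  2.650e-01] F [ 0.2  0.5 -0.1] w 0.0096 q [ 0.17  0.26 -0.49 -0.45 -0.9   1.96]
```

View pics/c29s.png

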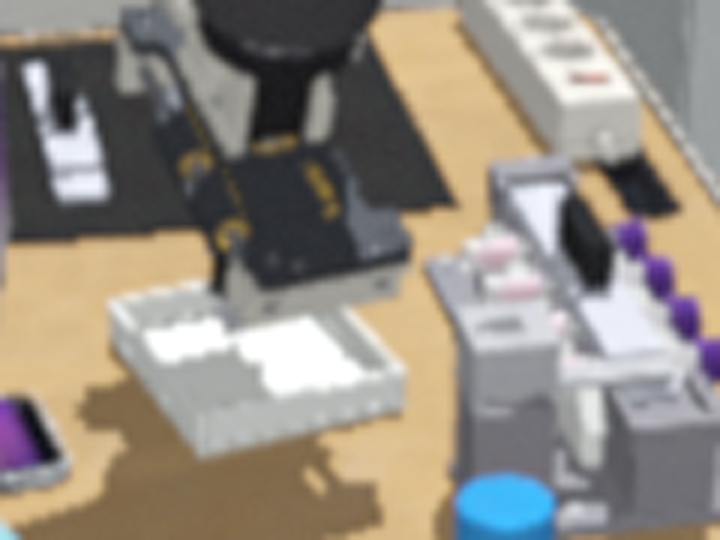

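```bash
python3 -m inch '0.9 0 0 0 0 0 0;0.8 0 0 0 0 0 0;0.7 0 0 0 0 0 0;0.65 0 0 0 0 0 0;0.65 0 0 0 0 0 0;0.65 0 0 0 0 0 0'
python3 -m inch '0.65 0 0 -0.04 0 0 0;0.65 0 0 -0.1 0 0 0;0.65 0 0 -0.2 0 0 0;0.65 0 0 -0.35 0 0 0;0.65 0 0 -0.5 0 0 0;0.65 0 0 -0.6 0 0 0;0.65 0 0 -0.6 0 0 0'
python3 - <<'E'
from go import *
s,r=show()
f=grab('side','s30');crop(f,220,170,340,260,6,'c30s')
f=grab('top','t30');crop(f,200,180,290,270,7,'c30t')
E
```

```text
t: 55.6
eef_pos: [0.4271, 0.0286, 0.0464]
ee_rot: [-2.794, -0.001, 0.263]
force: [-0.1, -0.3, 0.5]
width: 0.0304
t: 56.3
eef_pos: [0.4453, -0.0323, 0.2206]
ee_rot: [-2.798, -0.008, 0.263]
force: [-1.0, -0.2, -0.1]
width: 0.0308
t 56.3 pos [ 0.4453 -0.0323  0.2206] rpy [-2.798 -0.008  0.263] F [-1.  -0.2 -0.1] w 0.0308 q [ 0.05  0.09 -0.26 -0.35 -1.3   1.89]
```

View pics/c30s.png

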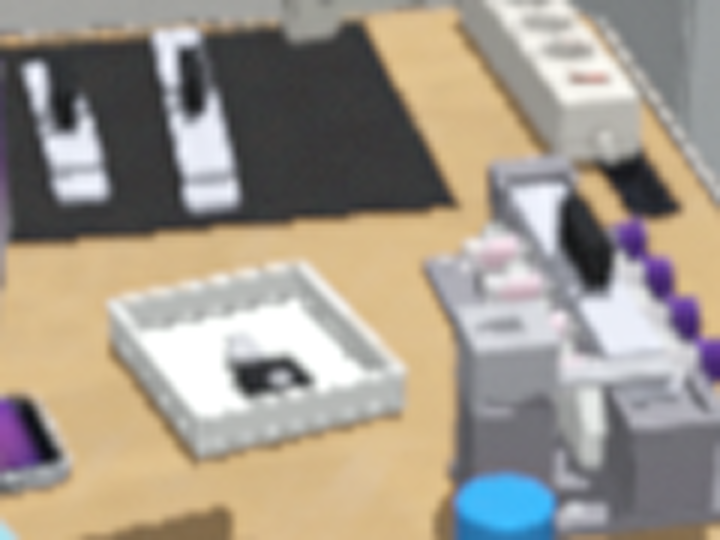

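View pics/t30.png

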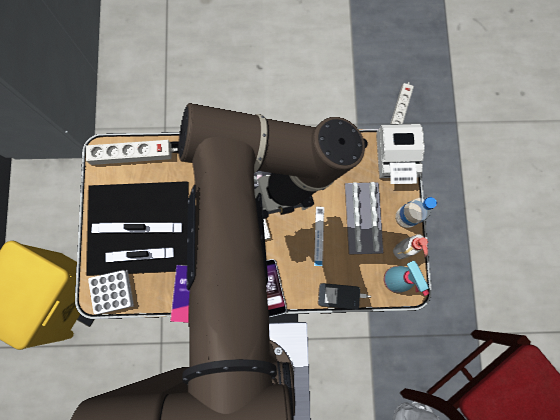

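```bash
python3 -m inch '0.65 0 0 -0.1 -0.14 0 0;0.65 0 0 -0.1 -0.28 0 0;0.65 0 0 -0.1 -0.333 0 0;0.65 0 0 -0.1 -0.333 0 0;0.65 0 0 -0.1 -0.333 0 0'
python3 go.py .33 .5 .26 .26
```

```text
t: 56.9
eef_pos: [0.4448, -0.0398, 0.2431]
ee_rot: [-3.141, 0.001, 0.265]
force: [-0.6, 0.2, 0.1]
width: 0.0305
t 56.9 pos [ 0.4448 -0.0398  0.2431] rpy [-3.141e+00  1.000e-03  2.650e-01] F [-0.6  0.2  0.1] w 0.0305 q [ 0.35 -0.04 -0.44 -0.   -1.18  1.48]
shift [ 0.103 -1.837 -0.056] turn [-0.     0.001  0.005]
```

```bash
python3 -m inch '0.65 0.01 -0.15 -0.05 0 0 0;0.65 0.02 -0.3 -0.06 0 0 0;0.65 0.03 -0.45 -0.06 0 0 0;0.65 0.04 -0.6 -0.06 0 0 0;0.65 0.05 -0.75 -0.06 0 0 0;0.65 0.05 -0.9 -0.06 0 0 0;0.65 0.05 -0.9 -0.06 0 0 0;0.65 0.05 -0.9 -0.06 0 0 0'
python3 -m inch '0.65 0.01 -0.15 0 0 0 0;0.65 0.02 -0.3 0 0 0 0;0.65 0.03 -0.45 0 0 0 0;0.65 0.04 -0.6 0 0 0 0;0.65 0.05 -0.75 0 0 0 0;0.65 0.05 -0.9 0 0 0 0;0.65 0.05 -0.9 0 0 0 0;0.65 0.05 -0.9 0 0 0 0'
python3 - <<'E'
from go import *
from ov import *
s,r=show()
f=grab('top','t31'); T=tf(.6025,-.0085,.033)
overlay(f,(200,130,310,210),7,carrier(T)+[(T,rect(-.020,.008,-.115,.115,.054),(255,255,0))],'c31t')
g=grab('side','s31')
a=cv2.imread('pics/side0.png')[218:242,305:345]; b=g['img'][218:242,305:345][:,:,::-1]
cv2.imwrite('pics/c31.png',cv2.resize(np.vstack([a,b]),None,fx=16,fy=12,interpolation=cv2.INTER_CUBIC))
E
```

```text
t: 57.7
eef_pos: [0.3896, 0.2246, 0.2607]
ee_rot: [3.14, 0.002, 0.264]
force: [-0.8, -0.4, 0.5]
width: 0.0304
t: 58.5
eef_pos: [0.3348, 0.4881, 0.2598]
ee_rot: [3.139, 0.001, 0.262]
force: [0.6, 0.5, 0.1]
width: 0.0306
t 58.5 pos [0.3348 0.4881 0.2598] rpy [3.139e+00 1.000e-03 2.620e-01] F [0.6 0.5 0.1] w 0.0306 q [ 1.3   0.2  -0.12  0.   -1.24  0.53]
```

View pics/t31.png

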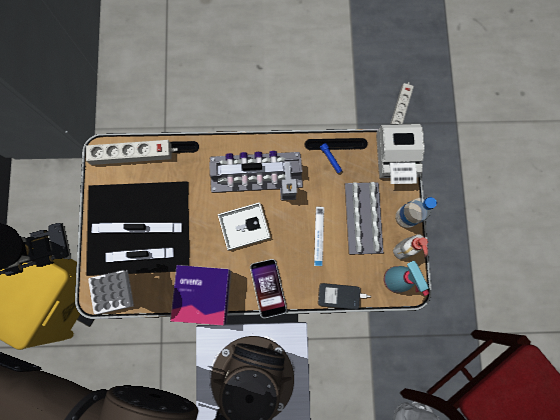

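View pics/c31t.png

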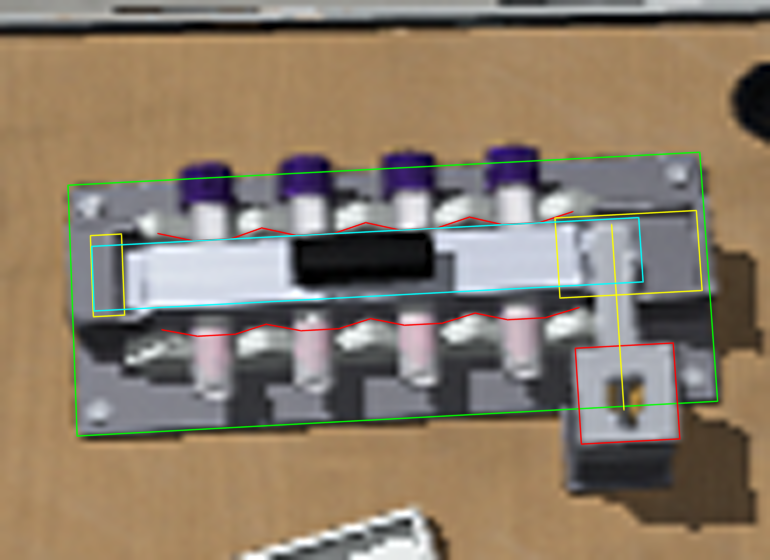

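View pics/c31.png

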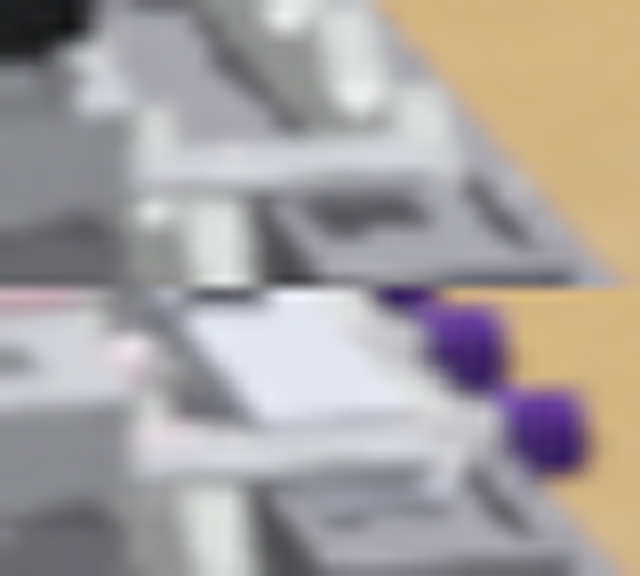

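```bash
python3 -c "
from station import arm
print(arm.job_done()); print(arm.get_state()['t'])"
```

```text
the job is handed in; nothing more can be done
None
the job is handed in; nothing more can be done
```

The job is done and handed in at about 58.5 s of the 210 s allowed; the system gives no verdict back.

- **Cam aside:** I turned the key clockwise until the camera picture showed the cam at about 1.3 rad, and it stayed there.
- **Tubes:** I laid all four tubes in the carrier notches with the caps on the far side. My fingers brushed the end ledges while letting go of the outer two, at most about 19 N, and the tubes still sit straight in the pictures.
- **Bar:** One bar had been knocked aside during the run. I measured the bars again and took the one about 231 mm long, which is the middle one. I lowered it 18 mm short and pushed it under the keeper, feeling the end wall at about 11 N.
- **Lock and key:** I turned the key back past its play until the cam was home, brought it to the extraction position, lifted it out without resistance and laid it in the white tray.

**Last checks:** from the top view, the bar outline matches the computed home position. The cam lies as in the first picture, the tubes are in line and the key is flat in the tray. The bottles, pouch and blue look-alike show no movement, and the arm is clear of everything.

The carrier's base plate turned out to be centred about 6 to 9 mm off its stated origin, so I worked from the lock and rails instead. The lock axis was also 1 to 2 mm off my first estimate, which I corrected by feel. No final check failed.

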